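# Reset the sample stop on the stage plate

### The arm

A 6-joint arm with a two-finger parallel gripper is mounted at the origin on the work surface. World frame = base frame: x ahead of the robot, y to its left, z up, the work surface at z = 0. Lengths are in m, angles in degrees, forces in N, time in s.
With the tool pointing down it reaches from about 0.4 to 0.825 m from the base axis. Payload 7 kg.
Tool frame: the origin (TCP) lies at the very end of the fingers, on their centre line; the grasp point (between the pads) lies 19 mm behind it; z points along the fingers, x is the direction in which the jaws open and shut, and the axes are right-handed (so a half turn about z gives the same grasp; the last joint's range is limited). The gripper opens to 88 mm and grips with 3 to 60 N. Pads are 19 mm wide; open, the fingers measure 130 mm over their backs; the gripper's body (78 mm by 193 mm) begins 47 mm behind the grasp point.
Start: joints at [81.423, 20.546, 0.682, 0, -70.136, -16.507], TCP at [0.286, 0.611, 0.227] pointing down, gripper open.
Joint ranges: [-176.03, 176.03], [-82.01, 121.73], [-58.28, 71.71], [-173.87, 95.51], [-174.79, -0.11], [-173.66, 173.66]. Speed limits (degrees/s): [136.94, 136.94, 172.46, 180, 180, 180].

### API

Orientations are given as a 3x3 rotation matrix whose columns are the frame's x, y, z axes.
In Python, from rig import * gives the robot as it stands.
- The arm moves only by the tool carry_out, never from a script. Its argument "commands" is a list of rows, each an object of numbers: "gripper": the closure, from -1 (fully open) to 1 (shut); "dx", "dy", "dz": the shift along the tool's x, y, z in cm; "rx", "ry", "rz": the turn, a rotation vector about the tool's x, y, z in rad. In form: [{"gripper": .., "dx": .., "dy": .., "dz": .., "rx": .., "ry": .., "rz": ..}, ...]. A call has 1 to 20 rows; each row shifts and turns the commanded pose from where the row before left it, along the tool's axes as they then stand; what a row does not reach is not made up. A row lasts 1/8 s, in which the tool goes at most 62.5 mm and 10.7 degrees, less where a joint would pass 70% of its speed; a pose out of reach is approached as far as the arm can. A call is refused whole if a number of a shift passes 6.25 or a number of a turn 0.188, either way. A call with a gripper value outside its range is refused whole. The fingers move at their own pace and stop on an object; "newtons" is the grip in N (left out, the last holds). Time passes only in rows, so rows that do not move let the fingers close. It gives the time, the measured TCP pose, the force and the opening at its end, in the units of the state.
- get_obs(): the state, without advancing time (a new reading comes with each control period).
- camera(name): name is "side" or "top"; returns the picture (420x560x3 uint8, red, green, blue); there is no depth.
- camera_model(name): a dict with "intrinsics" (3x3 intrinsics, pixels), "origin" and "attitude" of the camera in the world. Camera axes: x right, y down, z forward; pixel columns grow to the right and rows downward; lengths in m; the calibration is good to about 2 mm. A picture is of the moment at which its call begins. camera_model takes no time and is no camera call.
- sign_off(): hands the job in, once; it reports no verdict.
The state is a dict: "t": time; "joint_pos": joint angles; "joint_vel": joint speeds; "effort": joint torques, N m; "ee_pos": TCP position; "tool_rot": TCP orientation; "force": force on the tool from outside, world axes, zero at the start; "moment": the same for the moment, N m; "opening": finger opening in m.
Only numpy, scipy, OpenCV 4.12 (cv2) and the standard library are available. Lean on these libraries where they do the work, as an engineer would, in place of code of your own. Each camera call takes 0.05 s, during which the arm holds its last target. There are 200 camera calls.

### The job

Reset the sample stop: first move all the sample jars off the metal plate and stand them upright on the blue mat, then slide the stop bracket until its pointer is level with the line on the white index clip. Then, with the T-handle hex key seated fully home in each socket before you turn, tighten both cap screws clockwise to their stops and hang the key upright back in its rest, leaving the other things on the bench where they are. If a jar gets pushed off the mat, put it back.

Things in the scene. Friction and masses are not known exactly. Their poses are not given: they have to be found in the camera images.
- plate: Flat aluminium stage plate fixed to the bench, 280 (x) x 300 (y) x 12 mm, turned up to 0.15 rad. Origin: centre of its underside, z up. It carries the stop bracket, the two cap screws (at x = -60 and +60 mm, y = -40 mm) and the index clip; the sample jars stand in a row along x on its +y part, in the bracket's way.
- fence_top (a point): Middle of the top edge of the stop bracket's upright fence: 200 mm long along plate x, 10 mm thick, 22 mm above the bracket's foot, so 42 mm above the bench. It can be pinched from above and pushed or pulled. The foot (200 x 120 x 8 mm, steel, slotted) lies on the plate, nearly all on the -y side of the fence. Axes as the plate's.
- bracket (a joint): Slide of the stop bracket along plate +y (its only motion), 0 to 0.080 m; starts near 0. About 5 N of friction; it stays where it is left. The cap screws stand in its slots and do not move with it.
- pointer (a point): Tip of the bracket's dark pointer, at its far (+x) end, 8 mm above the plate; axes as the plate's; moves with the bracket.
- index (a point): Black scribed line across the top of the small white index clip (16 x 12 x 8 mm) on the plate's far (+x) edge: the mark for the bracket. Origin at the line's end beside the pointer, axes as the plate's: the pointer is at the mark when both have the same plate y. The clip is fixed.
- socket_a (a point): Centre of the flat floor of the hexagonal socket in the dark cap screw nearer the robot. The screw head is a round 26 mm dia x 16 mm, its top 36 mm above the bench; the socket opens upward, is 12 mm deep and 15 mm across flats. z points up; x is normal to one pair of flats and turns with the screw.
- socket_b (a point): The same for the cap screw farther from the robot.
- screw_a (a joint): Rotation of the nearer cap screw, rad: grows clockwise seen from above; starts slack between 0 and 0.25 and is tight against its stop at 1.0 (above 0.9 counts as tight). About 0.1 N m turns it; it stays where it is left.
- screw_b (a joint): The same for the farther cap screw.
- key: Loose T-handle hex key, 80 to 170 g. Origin at the tip, z up along the shaft to the handle. Shaft hexagonal, 14 mm across flats, its last 4 mm tapered to a 6 mm dia tip; key x is normal to one pair of flats. Handle: black bar 95 mm along key x, 18 mm thick along key y, from z = 85 to 111 mm, its centre on the shaft axis (98 mm above the tip). It hangs upright in its rest.
- key_tip (a point): The key's tip (the key's origin), axes as the key's.
- rest: Fixed key rest on the bench, left or right of the plate: base 110 x 80 x 12 mm, two posts at x = -36 and +36 mm (12 x 36 mm), 105 mm high, with flared cheeks 16 mm higher on both sides of the bar (about 23 mm apart low down, 35 mm at the top). The bar lies along rest x across both posts, the shaft hanging between, tip 20 mm above the bench. Origin: centre of underside.
- mat: Flat pale blue bench mat, 210 (x) x 180 (y) x 3 mm, fixed to the bench on the other side of the plate from the rest. Origin: centre of its underside.
- jar1: Closed sample jar (two to four of four are there), a low pot of 46 mm dia, 42 mm tall with its white cap, 85 to 170 g, standing on the plate. Origin: centre of its underside, z up.
- jar2: Closed sample jar (two to four of four are there), a low pot of 46 mm dia, 42 mm tall with its white cap, 85 to 170 g, standing on the plate. Origin: centre of its underside, z up.
- jar3: Closed sample jar (two to four of four are there), a low pot of 46 mm dia, 42 mm tall with its white cap, 85 to 170 g, standing on the plate. Origin: centre of its underside, z up.
- jar4: Closed sample jar (two to four of four are there), a low pot of 46 mm dia, 42 mm tall with its white cap, 85 to 170 g, standing on the plate. Origin: centre of its underside, z up.
- beaker: Glass beaker, 60 mm dia, 85 mm tall; a loose bystander, not part of the job. Origin at its underside.
- wash: White plastic bottle, 56 mm dia, 150 mm tall; a loose bystander, not part of the job. Origin at its underside.
- pen: Black marker pen, 120 mm long, lying down; a loose bystander, not part of the job. Origin at its underside.
- tipbox: Grey box, 110 x 75 x 50 mm; a loose bystander, not part of the job. Origin at its underside.
- vial: Small amber vial, 32 mm dia, 50 mm tall, black cap; a loose bystander, not part of the job. Origin at its underside.
- driver: Screwdriver, 180 mm long, lying down; a loose bystander, not part of the job. Origin at its underside.
Mind the look-alikes: they are no part of the job. What is shaped like the jar1 but pink is not meant.

How it is judged:
By the outcome, as a careful person would: the job done as asked, in the order asked, and still so for the second after the job is handed in, with the robot touching nothing.
Of jar1, jar2, jar3, jar4 only 2 to 4 are there at a start; the rules pass over those that are not, and their reading is None.
At some moment in a run one of jar1, jar2, jar3, jar4 may be knocked a few centimetres aside while the robot is not near it.
It also fails if it takes over 210 s, if anything falls off the work surface, if the arm or the gripper's body presses on something with over 40 N, if the wrist force passes 120 N, or if a joint passes its speed limit or range.

## Working session

There is one attempt and no reset: what is moved stays moved. The work goes in short steps, Python scripts to look and compute and a tool call to move; the robot and the scene stay as the last step left them, time stands still between calls to the robot, and variables do not carry over. Pictures are saved under pics/ and viewed, about 12 in all and at most 16, crops included, and the job is handed in when it is done.

Besides the shell and the picture viewer there is one more tool, called by a JSON object that holds its "op" and its "data", one argument or row to a line. carry_out: Moves the arm, as the interface text tells. Its arguments: {"type":"object","properties":{"commands":{"type":"array","items":{"type":"object","properties":{"gripper":{"type":"number"},"dx":{"type":"number"},"dy":{"type":"number"},"dz":{"type":"number"},"rx":{"type":"number"},"ry":{"type":"number"},"rz":{"type":"number"}}}},"newtons":{"type":"number"}},"required":["commands"]}

```bash
ls; mkdir -p pics; python3 - <<'E'
from rig import *
import cv2,numpy as np
np.set_printoptions(precision=4,suppress=True)
for n in("top","side"):
    cv2.imwrite(f"pics/{n}0.png",cv2.resize(camera(n)[:,:,::-1],(800,600),interpolation=cv2.INTER_CUBIC))
    print(camera_model(n))
o=get_obs();print(o)
E
```

```text
pics
{'intrinsics': array([[518.5133,   0.    , 272.5593],
       [  0.    , 518.5133, 206.3628],
       [  0.    ,   0.    ,   1.    ]]), 'origin': array([0.3878, 0.0212, 1.2451]), 'attitude': array([[ 0.0088, -0.9905,  0.1373],
       [-0.9998, -0.0113, -0.0176],
       [ 0.019 , -0.1371, -0.9904]])}
{'intrinsics': array([[393.5334,   0.    , 277.2458],
       [  0.    , 393.5334, 203.4003],
       [  0.    ,   0.    ,   1.    ]]), 'origin': array([0.4256, 0.5543, 0.644 ]), 'attitude': array([[-0.9657, -0.183 ,  0.1841],
       [-0.2596,  0.6851, -0.6807],
       [-0.0016, -0.7051, -0.7091]])}
{'t': 0.1, 'joint_pos': array([ 81.4244,  20.5891,   0.6397,  -0.0179, -70.1358, -16.5067]), 'joint_vel': array([ 0.0447, -0.2463,  0.1854,  0.0685,  0.0753,  0.0752]), 'effort': array([ -0.0025, -58.4166,  29.3752,   7.0157,   0.0101,  -0.    ]), 'ee_pos': array([0.286 , 0.6109, 0.2257]), 'tool_rot': array([[-0.424 , -0.9057, -0.0005],
       [-0.9057,  0.424 , -0.0014],
       [ 0.0015, -0.0001, -1.    ]]), 'force': array([-0.4195, -0.3113,  0.1051]), 'moment': array([ 0.0236,  0.0498, -0.0201]), 'opening': 0.08737020504212856}
```

View pics/top0.png

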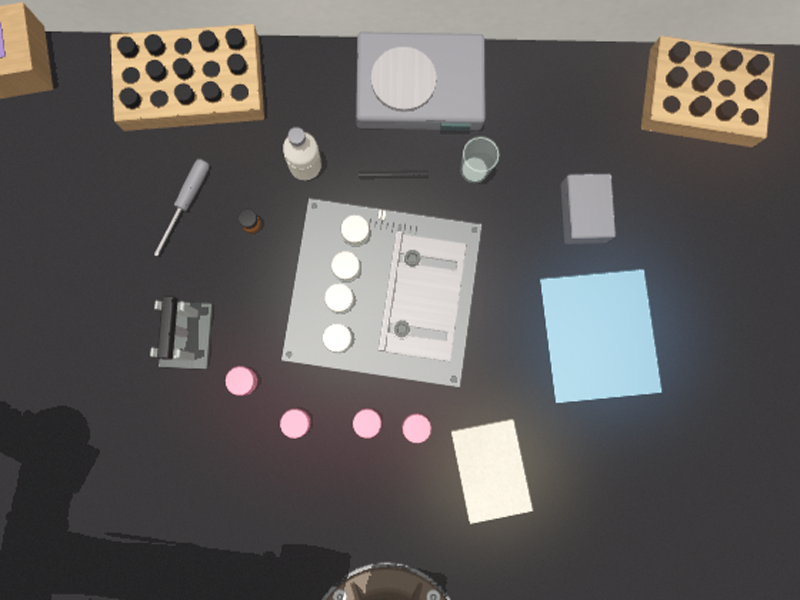

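View pics/side0.png

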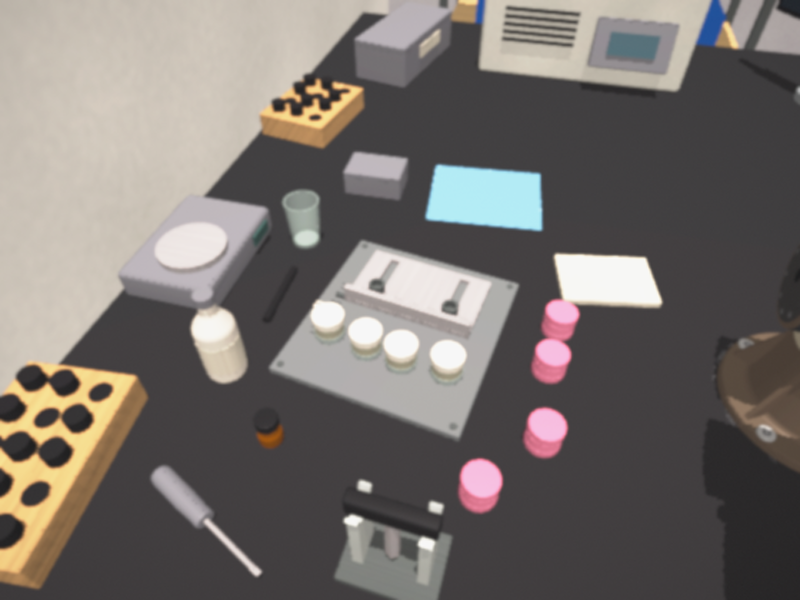

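The top view shows four white jars at about (355,229), (345,265), (339,298) and (337,338). The mat is centred near (600,336), the key in its rest near (180,333), and the screws are at (412,258) and (402,329). The pink jars are look-alikes. The side view agrees.

```bash
cat > h.py <<'E'
from rig import *
import cv2,numpy as np
np.set_printoptions(precision=4,suppress=True)
def W(cam,u,v,z,s=800/560,off=(0,0)):
    "world point at height z for pixel u,v of a crop (origin off, enlarged s)"
    m=camera_model(cam);K=m["intrinsics"]
    p=np.array([(u+.5)/s-.5+off[0],(v+.5)/s-.5+off[1],1])
    d=m["attitude"]@np.linalg.solve(K,p);o=m["origin"]
    return o+d*(z-o[2])/d[2]
def px(cam,p):
    m=camera_model(cam);c=m["attitude"].T@(np.asarray(p)-m["origin"]);q=m["intrinsics"]@c;return q[:2]/q[2]
def crop(cam,x0,y0,x1,y1,s,name):
    im=camera(cam)[y0:y1,x0:x1,::-1]
    cv2.imwrite(f"pics/{name}.png",cv2.resize(im,None,fx=s,fy=s,interpolation=cv2.INTER_CUBIC))
def go(x,y,z,yaw=None):
    "tool-frame shift (cm) and turn (rad) from the present pose to x,y,z, jaws along yaw (deg)"
    o=get_obs();R=o["tool_rot"];d=R.T@(np.array([x,y,z])-o["ee_pos"])*100
    t=np.zeros(3)
    if yaw is not None:
        from scipy.spatial.transform import Rotation as Ro
        a=np.radians(yaw);cands=[]
        for k in(0,np.pi):
            c,s=np.cos(a+k),np.sin(a+k)
            T=np.array([[c,s,0],[s,-c,0],[0,0,-1.]])
            cands.append(Ro.from_matrix(R.T@T).as_rotvec())
        t=min(cands,key=np.linalg.norm)
    print("shift cm",d,"turn",t,"t",o["t"]);return d,t
E
python3 - <<'E'
from h import *
for n,u,v,z in[("jar1",355,229,.054),("j2",345,265,.054),("j3",339,298,.054),("j4",337,338,.054),("mat1",541,279,.003),("mat2",644,270,.003),("mat3",661,392,.003),("mat4",556,403,.003),
 ("scA",402,329,.036),("scB",412,258,.036),("plTL",309,199,.012),("plTR",481,223,.012),("plBR",460,386,.012),("plBL",282,361,.012),("barT",167,298,.111),("barB",166,356,.111),("tipbox",590,208,.05),("white",492,470,0)]:
    p=W("top",u,v,z);print(n,p,np.hypot(p[0],p[1]))
crop("top",190,130,345,280,5,"plate1")
crop("top",95,195,160,270,8,"rest1")
E
```

```text
jar1 [0.6617 0.0577 0.054 ] 0.6642436152814981
j2 [0.6015 0.0731 0.054 ] 0.6059355028662993
j3 [0.5471 0.0819 0.054 ] 0.5531973186920363
j4 [0.4822 0.0839 0.054 ] 0.4894050409758484
mat1 [ 0.5905 -0.2589  0.003 ] 0.6447674728427301
mat2 [ 0.6082 -0.4363  0.003 ] 0.7485245150684737
mat3 [ 0.4012 -0.457   0.003 ] 0.6081119383675981
mat4 [ 0.3815 -0.28    0.003 ] 0.4731682980419548
scA [ 0.4994 -0.0212  0.036 ] 0.499889096726628
scB [ 0.6179 -0.0371  0.036 ] 0.6190041675987779
plTL [0.7227 0.1383 0.012 ] 0.7358420912516422
plTR [ 0.6847 -0.1559  0.012 ] 0.7022079883406913
plBR [ 0.408  -0.1187  0.012 ] 0.4249148648819607
plBL [0.4464 0.1764 0.012 ] 0.4799987858258785
barT [0.5365 0.3429 0.111 ] 0.6367199378253664
barB [0.4476 0.34   0.111 ] 0.5620713790117587
tipbox [ 0.7035 -0.3325  0.05  ] 0.7781600581081216
white [ 0.2713 -0.1723  0.    ] 0.3213729561437049
```

View pics/plate1.png

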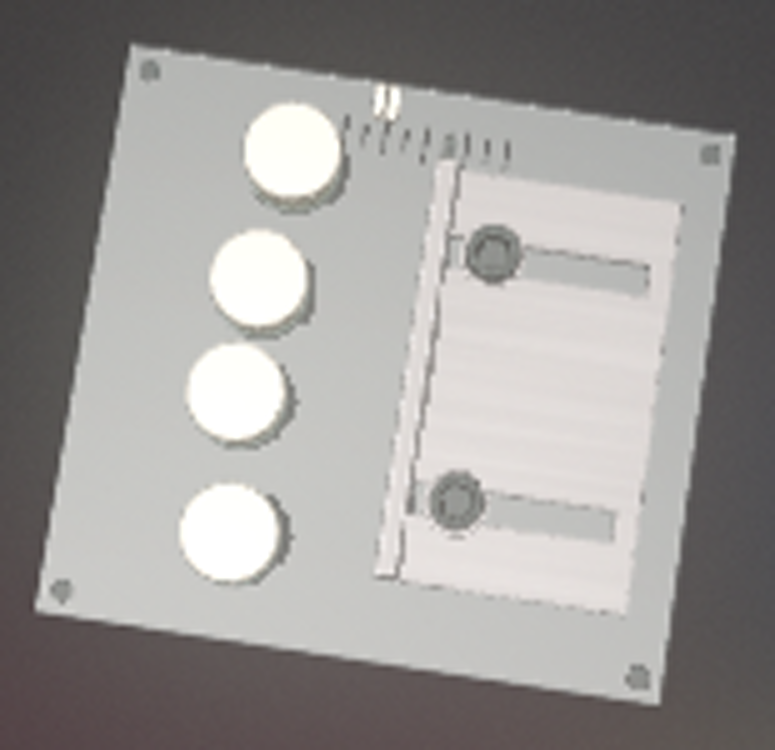

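View pics/rest1.png

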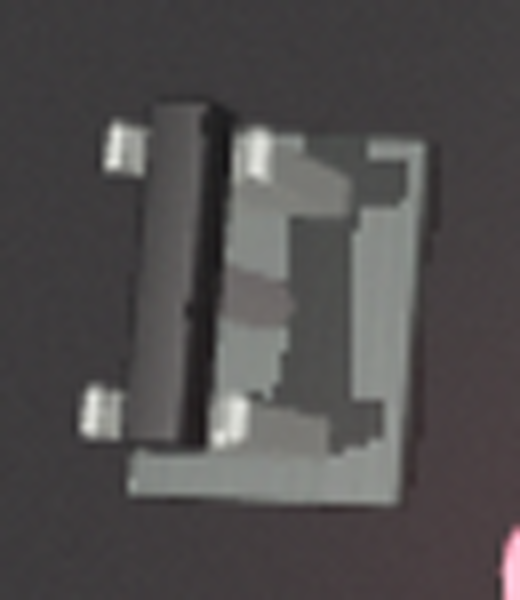

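The plate crop (x5, offset 190,130) shows the jars at (292,150), (258,279), (238,392) and (230,532). The index line is near (387,102), the pointer tip near (449,137), and the screws at (494,254) and (457,501). The plate corners are at (130,45), (737,134), (660,704) and (36,610). In the rest crop (x8, offset 95,195) the bar's top face runs from about (180,103) to (158,440).

```bash
cat >> h.py <<'E'
def jars(save=None):
    im=camera("top");hsv=cv2.cvtColor(im,cv2.COLOR_RGB2HSV)
    m=((hsv[...,1]<45)&(hsv[...,2]>235)).astype(np.uint8)
    n,l,st,c=cv2.connectedComponentsWithStats(m)
    for i in range(1,n):
        x,y,w,h,a=st[i]
        if 150<a<500 and max(w,h)<30:
            p=W("top",*c[i],.054,1);q=W("top",*c[i],.045,1);print("jar px",c[i],a,"plate",p[:2],"mat",q[:2])
E
python3 - <<'E'
from h import *
f=lambda u,v,z:W("top",u,v,z,5,(190,130))
for u,v in[(292,150),(258,279),(238,392),(230,532)]:print("jar",f(u,v,.054))
c=[f(*q,.012) for q in[(130,45),(737,134),(660,704),(36,610)]]
e=[c[0]-c[3],c[1]-c[2]];print("corners",c,"len",[np.linalg.norm(x) for x in e],"yaw",[np.degrees(np.arctan2(x[1],x[0])) for x in e],
 "yaw2",[np.degrees(np.arctan2(x[0],-x[1])) for x in(c[1]-c[0],c[2]-c[3])])
pc=sum(c)/4;print("centre",pc);
yaw=np.mean([np.degrees(np.arctan2(x[1],x[0])) for x in e]);a=np.radians(yaw);R=np.array([[np.cos(a),-np.sin(a)],[np.sin(a),np.cos(a)]])
A,B=f(457,501,.036),f(494,254,.036);print("screws",A,B,"predicted",pc[:2]+R@[-.06,-.04],pc[:2]+R@[.06,-.04], "yaw",np.degrees(np.arctan2((B-A)[1],(B-A)[0])))
for n,q,z in[("index",(387,115),.020),("pointer",(449,137),.020),("fence1",(450,160),.042),("fence2",(388,577),.042)]:
    p=f(*q,z);print(n,p,"plate",R.T@(p[:2]-pc[:2]))
g=lambda u,v:W("top",u,v,.131-0,8,(95,195))
p,q=g(180,103),g(158,440);print("bar",p,q,(p+q)/2,np.linalg.norm(p-q),np.degrees(np.arctan2((p-q)[1],(p-q)[0])))
jars()
go(.6617,.0577,.15,yaw+90)
E
```

```text
jar [0.663  0.0586 0.054 ]
jar [0.6014 0.0735 0.054 ]
jar [0.5482 0.0818 0.054 ]
jar [0.4832 0.0843 0.054 ]
corners [array([0.7241, 0.1397, 0.012 ]), array([ 0.6836, -0.157 ,  0.012 ]), array([ 0.4072, -0.1181,  0.012 ]), array([0.4486, 0.1775, 0.012 ])] len [np.float64(0.2780370629117356), np.float64(0.2791341274782193)] yaw [np.float64(-7.823710072549744), np.float64(-7.991949506559564)] yaw2 [np.float64(-7.775178132835422), np.float64(-7.985340245945659)]
centre [0.5659 0.0105 0.012 ]
screws [ 0.5003 -0.0206  0.036 ] [ 0.618  -0.0374  0.036 ] predicted [ 0.5009 -0.0208] [ 0.6198 -0.0373] yaw -8.116399014761807
index [0.6888 0.014  0.02  ] plate [0.1213 0.0203]
pointer [ 0.6783 -0.0161  0.02  ] plate [ 0.1151 -0.0109]
fence1 [ 0.6619 -0.016   0.042 ] plate [ 0.0988 -0.0131]
fence2 [0.464  0.0114 0.042 ] plate [-0.101  -0.0132]
bar [0.5361 0.3367 0.131 ] [0.4454 0.338  0.131 ] [0.4907 0.3373 0.131 ] 0.09069372562679 -0.8394323389196805
jar px [247.9338 159.5   ] 272 plate [0.6633 0.0587] mat [0.6654 0.059 ]
jar px [241.2509 185.1649] 279 plate [0.6019 0.0733] mat [0.6036 0.0737]
jar px [236.5857 207.8143] 280 plate [0.5486 0.0832] mat [0.5498 0.0837]
jar px [235.1207 236.0448] 290 plate [0.4831 0.0854] mat [0.4838 0.0859]
shift cm [ 34.1934 -57.4808   7.6436] turn [ 0.     -0.0007 -0.2998] t 0.25
```

{"op": "carry_out", "data": {
  "commands": [
    {"dx":3.1,"dy":-5.2,"gripper":-0.36},
    {"dx":3.1,"dy":-5.2},
    {"dx":3.1,"dy":-5.2},
    {"dx":3.1,"dy":-5.2},
    {"dx":3.1,"dy":-5.2},
    {"dx":3.1,"dy":-5.2},
    {"dx":3.1,"dy":-5.2},
    {"dx":3.1,"dy":-5.2},
    {"dx":3.1,"dy":-5.2},
    {"dx":3.1,"dy":-5.2},
    {"dx":3.2,"dy":-5.5},
    {"rz":-0.15},
    {"rz":-0.15},
    {"dz":5},
    {"dz":5},
    {"dz":1},
    {}
  ],
  "newtons": 15
}}

```text
invalid input at $.commands[0]: expected keys gripper, dx, dy, dz, rx, ry, rz
```

```bash
python3 - <<'E'
from h import *
o=get_obs();print(o["ee_pos"],o["opening"],o["joint_pos"],o["force"])
go(.663,.0587,.02,82.1)
E
```

```text
[0.2861 0.6111 0.2261] 0.08781633091460041 [ 81.4229  20.5688   0.6616  -0.0073 -70.1349 -16.5062] [-0.0084  0.3569  0.5561]
shift cm [ 34.0381 -57.555   20.6435] turn [ 0.     -0.0007 -0.2999] t 0.25
```

{"op": "carry_out", "data": {
  "commands": [
    {"gripper":-0.36,"dx":3.1,"dy":-5.2,"dz":0,"rx":0,"ry":0,"rz":0},
    {"gripper":-0.36,"dx":3.1,"dy":-5.2,"dz":0,"rx":0,"ry":0,"rz":0},
    {"gripper":-0.36,"dx":3.1,"dy":-5.2,"dz":0,"rx":0,"ry":0,"rz":0},
    {"gripper":-0.36,"dx":3.1,"dy":-5.2,"dz":0,"rx":0,"ry":0,"rz":0},
    {"gripper":-0.36,"dx":3.1,"dy":-5.2,"dz":0,"rx":0,"ry":0,"rz":0},
    {"gripper":-0.36,"dx":3.1,"dy":-5.2,"dz":0,"rx":0,"ry":0,"rz":0},
    {"gripper":-0.36,"dx":3.1,"dy":-5.2,"dz":0,"rx":0,"ry":0,"rz":0},
    {"gripper":-0.36,"dx":3.1,"dy":-5.2,"dz":0,"rx":0,"ry":0,"rz":0},
    {"gripper":-0.36,"dx":3.1,"dy":-5.2,"dz":0,"rx":0,"ry":0,"rz":0},
    {"gripper":-0.36,"dx":3.1,"dy":-5.2,"dz":0,"rx":0,"ry":0,"rz":0},
    {"gripper":-0.36,"dx":3.0,"dy":-5.5,"dz":0,"rx":0,"ry":0,"rz":0},
    {"gripper":-0.36,"dx":0,"dy":0,"dz":0,"rx":0,"ry":0,"rz":-0.15},
    {"gripper":-0.36,"dx":0,"dy":0,"dz":0,"rx":0,"ry":0,"rz":-0.15},
    {"gripper":-0.36,"dx":0,"dy":0,"dz":5,"rx":0,"ry":0,"rz":0},
    {"gripper":-0.36,"dx":0,"dy":0,"dz":5,"rx":0,"ry":0,"rz":0},
    {"gripper":-0.36,"dx":0,"dy":0,"dz":0,"rx":0,"ry":0,"rz":0}
  ],
  "newtons": 15
}}

```text
t: 2.25
ee_pos: [0.6599, 0.0589, 0.1225]
tool_rot: [[-0.138, -0.99, -0.008], [-0.99, 0.138, -0.002], [0.003, 0.008, -1.0]]
force: [-0.2, -1.0, 0.6]
opening: 0.0595
```

```bash
python3 - <<'E'
from h import *
o=get_obs();print(o["ee_pos"],o["opening"],o["joint_pos"],o["force"])
go(.663,.0587,.02,82.1)
E
```

```text
[0.6599 0.0589 0.1225] 0.059454732211010566 [ 21.897   24.0695  -8.1823  -0.0568 -58.2196  60.1981] [-0.1902 -0.9657  0.6028]
shift cm [-0.0619 -0.3892 10.2479] turn [ 0.0076 -0.0034 -0.0006] t 2.25
```

{"op": "carry_out", "data": {
  "commands": [
    {"gripper":-0.36,"dx":0,"dy":-0.4,"dz":4,"rx":0,"ry":0,"rz":0},
    {"gripper":-0.36,"dx":0,"dy":0,"dz":4,"rx":0,"ry":0,"rz":0},
    {"gripper":-0.36,"dx":0,"dy":0,"dz":2.2,"rx":0,"ry":0,"rz":0},
    {"gripper":-0.36,"dx":0,"dy":0,"dz":0,"rx":0,"ry":0,"rz":0},
    {"gripper":0.3,"dx":0,"dy":0,"dz":0,"rx":0,"ry":0,"rz":0},
    {"gripper":0.3,"dx":0,"dy":0,"dz":0,"rx":0,"ry":0,"rz":0},
    {"gripper":0.3,"dx":0,"dy":0,"dz":0,"rx":0,"ry":0,"rz":0},
    {"gripper":0.3,"dx":0,"dy":0,"dz":0,"rx":0,"ry":0,"rz":0},
    {"gripper":0.3,"dx":0,"dy":0,"dz":-3,"rx":0,"ry":0,"rz":0},
    {"gripper":0.3,"dx":0,"dy":0,"dz":-4,"rx":0,"ry":0,"rz":0},
    {"gripper":0.3,"dx":0,"dy":0,"dz":-3,"rx":0,"ry":0,"rz":0},
    {"gripper":0.3,"dx":0,"dy":0,"dz":0,"rx":0,"ry":0,"rz":0}
  ],
  "newtons": 15
}}

```text
t: 3.75
ee_pos: [0.6684, 0.0598, 0.1284]
tool_rot: [[-0.137, -0.991, 0.006], [-0.991, 0.137, 0.002], [-0.003, -0.006, -1.0]]
force: [0.1, -0.0, -2.2]
opening: 0.0455
```

```bash
python3 - <<'E'
from h import *
o=get_obs();print(o["ee_pos"],o["opening"],o["force"])
c=np.array([.4953,-.358]);a=np.radians(5.7);R=np.array([[np.cos(a),-np.sin(a)],[np.sin(a),np.cos(a)]])
for q in[(.045,-.042),(.045,.042),(-.045,.042),(-.045,-.042)]:print(q,c+R@q)
go(*(c+R@[.045,-.042]),.12,82.1)
E
```

```text
[0.6684 0.0598 0.1284] 0.04554091952782154 [ 0.0964 -0.0195 -2.1515]
(0.045, -0.042) [ 0.5442 -0.3953]
(0.045, 0.042) [ 0.5359 -0.3117]
(-0.045, 0.042) [ 0.4464 -0.3207]
(-0.045, -0.042) [ 0.4547 -0.4043]
shift cm [46.7834  6.0654  0.6779] turn [-0.0055  0.0027  0.0004] t 3.75
```

{"op": "carry_out", "data": {
  "commands": [
    {"gripper":0.3,"dx":3,"dy":0.4,"dz":0,"rx":0,"ry":0,"rz":0},
    {"gripper":0.3,"dx":5,"dy":0.65,"dz":0,"rx":0,"ry":0,"rz":0},
    {"gripper":0.3,"dx":5,"dy":0.65,"dz":0,"rx":0,"ry":0,"rz":0},
    {"gripper":0.3,"dx":5,"dy":0.65,"dz":0,"rx":0,"ry":0,"rz":0},
    {"gripper":0.3,"dx":5,"dy":0.65,"dz":0,"rx":0,"ry":0,"rz":0},
    {"gripper":0.3,"dx":5,"dy":0.65,"dz":0,"rx":0,"ry":0,"rz":0},
    {"gripper":0.3,"dx":5,"dy":0.65,"dz":0,"rx":0,"ry":0,"rz":0},
    {"gripper":0.3,"dx":5,"dy":0.65,"dz":0,"rx":0,"ry":0,"rz":0},
    {"gripper":0.3,"dx":5,"dy":0.65,"dz":0,"rx":0,"ry":0,"rz":0},
    {"gripper":0.3,"dx":3.8,"dy":0.5,"dz":0,"rx":0,"ry":0,"rz":0},
    {"gripper":0.3,"dx":0,"dy":0,"dz":3,"rx":0,"ry":0,"rz":0},
    {"gripper":0.3,"dx":0,"dy":0,"dz":3,"rx":0,"ry":0,"rz":0},
    {"gripper":0.3,"dx":0,"dy":0,"dz":0,"rx":0,"ry":0,"rz":0},
    {"gripper":0.3,"dx":0,"dy":0,"dz":0,"rx":0,"ry":0,"rz":0}
  ],
  "newtons": 15
}}

```text
t: 5.5
ee_pos: [0.5424, -0.3961, 0.0653]
tool_rot: [[-0.137, -0.991, 0.0], [-0.991, 0.137, -0.0], [0.0, -0.0, -1.0]]
force: [0.4, 0.6, -0.9]
opening: 0.0452
```

```bash
python3 - <<'E'
from h import *
o=get_obs();print(o["ee_pos"],o["opening"],o["force"])
go(.5442,-.3953,.012,82.1)
E
```

```text
[ 0.5424 -0.3961  0.0653] 0.04515227306351169 [ 0.351   0.5504 -0.899 ]
shift cm [-0.1104 -0.1645  5.3284] turn [-0.0003 -0.0004  0.0006] t 5.5
```

{"op": "carry_out", "data": {
  "commands": [
    {"gripper":0.3,"dx":0,"dy":0,"dz":3,"rx":0,"ry":0,"rz":0},
    {"gripper":0.3,"dx":0,"dy":0,"dz":2.3,"rx":0,"ry":0,"rz":0},
    {"gripper":0.3,"dx":0,"dy":0,"dz":0,"rx":0,"ry":0,"rz":0},
    {"gripper":0.3,"dx":0,"dy":0,"dz":0,"rx":0,"ry":0,"rz":0},
    {"gripper":-0.36,"dx":0,"dy":0,"dz":0,"rx":0,"ry":0,"rz":0},
    {"gripper":-0.36,"dx":0,"dy":0,"dz":0,"rx":0,"ry":0,"rz":0},
    {"gripper":-0.36,"dx":0,"dy":0,"dz":0,"rx":0,"ry":0,"rz":0},
    {"gripper":-0.36,"dx":0,"dy":0,"dz":-5,"rx":0,"ry":0,"rz":0},
    {"gripper":-0.36,"dx":0,"dy":0,"dz":-6,"rx":0,"ry":0,"rz":0},
    {"gripper":-0.36,"dx":-5.9,"dy":0.06,"dz":0,"rx":0,"ry":0,"rz":0},
    {"gripper":-0.36,"dx":-5.9,"dy":0.06,"dz":0,"rx":0,"ry":0,"rz":0},
    {"gripper":-0.36,"dx":-5.9,"dy":0.06,"dz":0,"rx":0,"ry":0,"rz":0},
    {"gripper":-0.36,"dx":-5.9,"dy":0.06,"dz":0,"rx":0,"ry":0,"rz":0},
    {"gripper":-0.36,"dx":-5.9,"dy":0.06,"dz":0,"rx":0,"ry":0,"rz":0},
    {"gripper":-0.36,"dx":-5.9,"dy":0.06,"dz":0,"rx":0,"ry":0,"rz":0},
    {"gripper":-0.36,"dx":-5.9,"dy":0.06,"dz":0,"rx":0,"ry":0,"rz":0},
    {"gripper":-0.36,"dx":-6.0,"dy":0.06,"dz":0,"rx":0,"ry":0,"rz":0},
    {"gripper":-0.36,"dx":0,"dy":0,"dz":0,"rx":0,"ry":0,"rz":0}
  ],
  "newtons": 15
}}

```text
t: 7.75
ee_pos: [0.6029, 0.0771, 0.1217]
tool_rot: [[-0.133, -0.991, 0.001], [-0.991, 0.133, 0.0], [-0.0, -0.001, -1.0]]
force: [0.0, -0.8, 0.6]
opening: 0.0595
```

```bash
python3 - <<'E'
from h import *
o=get_obs();print(o["ee_pos"],o["opening"],o["force"])
jars()
go(.602,.0735,.02,82.1)
E
```

```text
[0.6029 0.0771 0.1217] 0.05953728650912347 [ 0.0279 -0.7696  0.6153]
jar px [440.652 215.348] 273 plate [ 0.5363 -0.3917] mat [ 0.5374 -0.3948]
jar px [236.4873 235.2585] 236 plate [0.4849 0.0823] mat [0.4856 0.0828]
shift cm [ 0.1777  0.0015 10.1524] turn [-0.      0.0001  0.0033] t 7.8
```

{"op": "carry_out", "data": {
  "commands": [
    {"gripper":-0.36,"dx":0.2,"dy":0,"dz":4,"rx":0,"ry":0,"rz":0},
    {"gripper":-0.36,"dx":0,"dy":0,"dz":4,"rx":0,"ry":0,"rz":0},
    {"gripper":-0.36,"dx":0,"dy":0,"dz":2.1,"rx":0,"ry":0,"rz":0},
    {"gripper":-0.36,"dx":0,"dy":0,"dz":0,"rx":0,"ry":0,"rz":0},
    {"gripper":0.3,"dx":0,"dy":0,"dz":0,"rx":0,"ry":0,"rz":0},
    {"gripper":0.3,"dx":0,"dy":0,"dz":0,"rx":0,"ry":0,"rz":0},
    {"gripper":0.3,"dx":0,"dy":0,"dz":0,"rx":0,"ry":0,"rz":0},
    {"gripper":0.3,"dx":0,"dy":0,"dz":0,"rx":0,"ry":0,"rz":0},
    {"gripper":0.3,"dx":0,"dy":0,"dz":-4,"rx":0,"ry":0,"rz":0},
    {"gripper":0.3,"dx":0,"dy":0,"dz":-6,"rx":0,"ry":0,"rz":0},
    {"gripper":0.3,"dx":3,"dy":0.1,"dz":0,"rx":0,"ry":0,"rz":0},
    {"gripper":0.3,"dx":5,"dy":0.2,"dz":0,"rx":0,"ry":0,"rz":0},
    {"gripper":0.3,"dx":5,"dy":0.2,"dz":0,"rx":0,"ry":0,"rz":0},
    {"gripper":0.3,"dx":5,"dy":0.2,"dz":0,"rx":0,"ry":0,"rz":0},
    {"gripper":0.3,"dx":5,"dy":0.2,"dz":0,"rx":0,"ry":0,"rz":0},
    {"gripper":0.3,"dx":5,"dy":0.2,"dz":0,"rx":0,"ry":0,"rz":0},
    {"gripper":0.3,"dx":5,"dy":0.2,"dz":0,"rx":0,"ry":0,"rz":0},
    {"gripper":0.3,"dx":4,"dy":0.1,"dz":0,"rx":0,"ry":0,"rz":0},
    {"gripper":0.3,"dx":1.7,"dy":0,"dz":0,"rx":0,"ry":0,"rz":0},
    {"gripper":0.3,"dx":0,"dy":0,"dz":0,"rx":0,"ry":0,"rz":0}
  ],
  "newtons": 15
}}

```text
t: 10.3
ee_pos: [0.5344, -0.3108, 0.1202]
tool_rot: [[-0.139, -0.99, -0.0], [-0.99, 0.139, 0.0], [-0.0, 0.0, -1.0]]
force: [-0.5, -0.3, -1.8]
opening: 0.0457
```

```bash
python3 - <<'E'
from h import *
o=get_obs();print(o["ee_pos"],o["opening"],o["force"])
jars()
go(.5359,-.308,.012,82.1)
E
```

```text
[ 0.5344 -0.3108  0.1202] 0.045664722831720274 [-0.4646 -0.3221 -1.7945]
jar px [236.4706 207.7163] 289 plate [0.5488 0.0835] mat [0.55  0.084]
jar px [235.0925 235.9863] 292 plate [0.4832 0.0855] mat [0.4839 0.086 ]
shift cm [-0.217  -0.1018 10.8319] turn [ 0.0004  0.0003 -0.0008] t 10.35
```

{"op": "carry_out", "data": {
  "commands": [
    {"gripper":0.3,"dx":-0.2,"dy":-0.1,"dz":4,"rx":0,"ry":0,"rz":0},
    {"gripper":0.3,"dx":0,"dy":0,"dz":4,"rx":0,"ry":0,"rz":0},
    {"gripper":0.3,"dx":0,"dy":0,"dz":2,"rx":0,"ry":0,"rz":0},
    {"gripper":0.3,"dx":0,"dy":0,"dz":0.8,"rx":0,"ry":0,"rz":0},
    {"gripper":0.3,"dx":0,"dy":0,"dz":0,"rx":0,"ry":0,"rz":0},
    {"gripper":0.3,"dx":0,"dy":0,"dz":0,"rx":0,"ry":0,"rz":0},
    {"gripper":-0.36,"dx":0,"dy":0,"dz":0,"rx":0,"ry":0,"rz":0},
    {"gripper":-0.36,"dx":0,"dy":0,"dz":0,"rx":0,"ry":0,"rz":0},
    {"gripper":-0.36,"dx":0,"dy":0,"dz":0,"rx":0,"ry":0,"rz":0},
    {"gripper":-0.36,"dx":0,"dy":0,"dz":-5,"rx":0,"ry":0,"rz":0},
    {"gripper":-0.36,"dx":0,"dy":0,"dz":-6,"rx":0,"ry":0,"rz":0},
    {"gripper":-0.36,"dx":-5.6,"dy":0.6,"dz":0,"rx":0,"ry":0,"rz":0},
    {"gripper":-0.36,"dx":-5.6,"dy":0.6,"dz":0,"rx":0,"ry":0,"rz":0},
    {"gripper":-0.36,"dx":-5.6,"dy":0.6,"dz":0,"rx":0,"ry":0,"rz":0},
    {"gripper":-0.36,"dx":-5.6,"dy":0.6,"dz":0,"rx":0,"ry":0,"rz":0},
    {"gripper":-0.36,"dx":-5.6,"dy":0.6,"dz":0,"rx":0,"ry":0,"rz":0},
    {"gripper":-0.36,"dx":-5.6,"dy":0.6,"dz":0,"rx":0,"ry":0,"rz":0},
    {"gripper":-0.36,"dx":-5.3,"dy":0.5,"dz":0,"rx":0,"ry":0,"rz":0},
    {"gripper":-0.36,"dx":0,"dy":0,"dz":0,"rx":0,"ry":0,"rz":0}
  ],
  "newtons": 15
}}

```text
t: 12.72
ee_pos: [0.5494, 0.0858, 0.1228]
tool_rot: [[-0.133, -0.991, 0.001], [-0.991, 0.133, 0.0], [-0.001, -0.001, -1.0]]
force: [0.7, 0.5, -0.2]
opening: 0.0594
```

```bash
python3 - <<'E'
from h import *
o=get_obs();print(o["ee_pos"],o["opening"],o["force"])
jars()
go(.5488,.083,.02,82.1)
E
```

```text
[0.5494 0.0858 0.1228] 0.059419023966188284 [ 0.7055  0.4703 -0.1991]
jar px [403.8625 215.5979] 291 plate [ 0.5347 -0.3056] mat [ 0.5358 -0.308 ]
jar px [440.652 215.348] 273 plate [ 0.5363 -0.3917] mat [ 0.5374 -0.3948]
jar px [236.0682 237.8045] 220 plate [0.479  0.0831] mat [0.4797 0.0836]
shift cm [ 0.1237 -0.0005 10.2565] turn [-0.0001  0.0001  0.003 ] t 12.775
```

{"op": "carry_out", "data": {
  "commands": [
    {"gripper":-0.36,"dx":0.2,"dy":0,"dz":4,"rx":0,"ry":0,"rz":0},
    {"gripper":-0.36,"dx":0,"dy":0,"dz":4,"rx":0,"ry":0,"rz":0},
    {"gripper":-0.36,"dx":0,"dy":0,"dz":2.2,"rx":0,"ry":0,"rz":0},
    {"gripper":-0.36,"dx":0,"dy":0,"dz":0,"rx":0,"ry":0,"rz":0},
    {"gripper":0.3,"dx":0,"dy":0,"dz":0,"rx":0,"ry":0,"rz":0},
    {"gripper":0.3,"dx":0,"dy":0,"dz":0,"rx":0,"ry":0,"rz":0},
    {"gripper":0.3,"dx":0,"dy":0,"dz":0,"rx":0,"ry":0,"rz":0},
    {"gripper":0.3,"dx":0,"dy":0,"dz":0,"rx":0,"ry":0,"rz":0},
    {"gripper":0.3,"dx":0,"dy":0,"dz":-4,"rx":0,"ry":0,"rz":0},
    {"gripper":0.3,"dx":0,"dy":0,"dz":-6,"rx":0,"ry":0,"rz":0},
    {"gripper":0.3,"dx":3,"dy":0.3,"dz":0,"rx":0,"ry":0,"rz":0},
    {"gripper":0.3,"dx":5,"dy":0.5,"dz":0,"rx":0,"ry":0,"rz":0},
    {"gripper":0.3,"dx":5.5,"dy":0.6,"dz":0,"rx":0,"ry":0,"rz":0},
    {"gripper":0.3,"dx":5.5,"dy":0.6,"dz":0,"rx":0,"ry":0,"rz":0},
    {"gripper":0.3,"dx":5.5,"dy":0.6,"dz":0,"rx":0,"ry":0,"rz":0},
    {"gripper":0.3,"dx":5.5,"dy":0.6,"dz":0,"rx":0,"ry":0,"rz":0},
    {"gripper":0.3,"dx":5.5,"dy":0.6,"dz":0,"rx":0,"ry":0,"rz":0},
    {"gripper":0.3,"dx":4,"dy":0.4,"dz":0,"rx":0,"ry":0,"rz":0},
    {"gripper":0.3,"dx":1.6,"dy":0.1,"dz":0,"rx":0,"ry":0,"rz":0},
    {"gripper":0.3,"dx":0,"dy":0,"dz":0,"rx":0,"ry":0,"rz":0}
  ],
  "newtons": 15
}}

```text
t: 15.28
ee_pos: [0.4491, -0.321, 0.1203]
tool_rot: [[-0.139, -0.99, -0.0], [-0.99, 0.139, 0.0], [-0.0, 0.001, -1.0]]
force: [0.2, 0.4, -1.0]
opening: 0.0457
```

```bash
python3 - <<'E'
from h import *
o=get_obs();print(o["ee_pos"],o["opening"],o["force"])
jars()
go(.450,-.318,.012,82.1)
E
```

```text
[ 0.4491 -0.321   0.1203] 0.045658192342152876 [ 0.233   0.4093 -0.9611]
jar px [235.085  235.9728] 294 plate [0.4832 0.0855] mat [0.484 0.086]
jar px [254.0116 296.6512] 172 plate [0.3461 0.0401] mat [0.3458 0.0403]
jar px [205.7171 296.1195] 251 plate [0.3464 0.1492] mat [0.3461 0.1502]
shift cm [-0.236  -0.0336 10.8324] turn [ 0.0004  0.0004 -0.0009] t 15.325
```

{"op": "carry_out", "data": {
  "commands": [
    {"gripper":0.3,"dx":-0.2,"dy":0,"dz":4,"rx":0,"ry":0,"rz":0},
    {"gripper":0.3,"dx":0,"dy":0,"dz":4,"rx":0,"ry":0,"rz":0},
    {"gripper":0.3,"dx":0,"dy":0,"dz":2,"rx":0,"ry":0,"rz":0},
    {"gripper":0.3,"dx":0,"dy":0,"dz":0.8,"rx":0,"ry":0,"rz":0},
    {"gripper":0.3,"dx":0,"dy":0,"dz":0,"rx":0,"ry":0,"rz":0},
    {"gripper":0.3,"dx":0,"dy":0,"dz":0,"rx":0,"ry":0,"rz":0},
    {"gripper":-0.36,"dx":0,"dy":0,"dz":0,"rx":0,"ry":0,"rz":0},
    {"gripper":-0.36,"dx":0,"dy":0,"dz":0,"rx":0,"ry":0,"rz":0},
    {"gripper":-0.36,"dx":0,"dy":0,"dz":0,"rx":0,"ry":0,"rz":0},
    {"gripper":-0.36,"dx":0,"dy":0,"dz":-5,"rx":0,"ry":0,"rz":0},
    {"gripper":-0.36,"dx":0,"dy":0,"dz":-6,"rx":0,"ry":0,"rz":0},
    {"gripper":-0.36,"dx":-5.8,"dy":0.3,"dz":0,"rx":0,"ry":0,"rz":0},
    {"gripper":-0.36,"dx":-5.8,"dy":0.3,"dz":0,"rx":0,"ry":0,"rz":0},
    {"gripper":-0.36,"dx":-5.8,"dy":0.3,"dz":0,"rx":0,"ry":0,"rz":0},
    {"gripper":-0.36,"dx":-5.8,"dy":0.3,"dz":0,"rx":0,"ry":0,"rz":0},
    {"gripper":-0.36,"dx":-5.8,"dy":0.3,"dz":0,"rx":0,"ry":0,"rz":0},
    {"gripper":-0.36,"dx":-5.8,"dy":0.3,"dz":0,"rx":0,"ry":0,"rz":0},
    {"gripper":-0.36,"dx":-5.5,"dy":0.4,"dz":0,"rx":0,"ry":0,"rz":0},
    {"gripper":-0.36,"dx":0,"dy":0,"dz":0,"rx":0,"ry":0,"rz":0}
  ],
  "newtons": 15
}}

```text
t: 17.7
ee_pos: [0.4841, 0.0868, 0.1228]
tool_rot: [[-0.133, -0.991, 0.001], [-0.991, 0.133, 0.001], [-0.001, -0.001, -1.0]]
force: [-0.3, -1.0, -0.5]
opening: 0.0597
```

```bash
python3 - <<'E'
from h import *
o=get_obs();print(o["ee_pos"],o["opening"],o["force"])
jars()
go(.4832,.085,.02,82.1)
E
```

```text
[0.4841 0.0868 0.1228] 0.05970036637955899 [-0.3023 -1.0036 -0.4869]
jar px [403.8625 215.5979] 291 plate [ 0.5347 -0.3056] mat [ 0.5358 -0.308 ]
jar px [440.652 215.348] 273 plate [ 0.5363 -0.3917] mat [ 0.5374 -0.3948]
jar px [409.1939 252.6667] 294 plate [ 0.4489 -0.3157] mat [ 0.4493 -0.3182]
shift cm [ 0.0205  0.023  10.2576] turn [-0.      0.0001  0.0032] t 17.75
```

{"op": "carry_out", "data": {
  "commands": [
    {"gripper":-0.36,"dx":0,"dy":0,"dz":4,"rx":0,"ry":0,"rz":0},
    {"gripper":-0.36,"dx":0,"dy":0,"dz":4,"rx":0,"ry":0,"rz":0},
    {"gripper":-0.36,"dx":0,"dy":0,"dz":2.2,"rx":0,"ry":0,"rz":0},
    {"gripper":-0.36,"dx":0,"dy":0,"dz":0,"rx":0,"ry":0,"rz":0},
    {"gripper":0.3,"dx":0,"dy":0,"dz":0,"rx":0,"ry":0,"rz":0},
    {"gripper":0.3,"dx":0,"dy":0,"dz":0,"rx":0,"ry":0,"rz":0},
    {"gripper":0.3,"dx":0,"dy":0,"dz":0,"rx":0,"ry":0,"rz":0},
    {"gripper":0.3,"dx":0,"dy":0,"dz":0,"rx":0,"ry":0,"rz":0},
    {"gripper":0.3,"dx":0,"dy":0,"dz":-4,"rx":0,"ry":0,"rz":0},
    {"gripper":0.3,"dx":0,"dy":0,"dz":-6,"rx":0,"ry":0,"rz":0},
    {"gripper":0.3,"dx":3.5,"dy":-0.3,"dz":0,"rx":0,"ry":0,"rz":0},
    {"gripper":0.3,"dx":6,"dy":-0.5,"dz":0,"rx":0,"ry":0,"rz":0},
    {"gripper":0.3,"dx":6,"dy":-0.5,"dz":0,"rx":0,"ry":0,"rz":0},
    {"gripper":0.3,"dx":6,"dy":-0.5,"dz":0,"rx":0,"ry":0,"rz":0},
    {"gripper":0.3,"dx":6,"dy":-0.5,"dz":0,"rx":0,"ry":0,"rz":0},
    {"gripper":0.3,"dx":6,"dy":-0.5,"dz":0,"rx":0,"ry":0,"rz":0},
    {"gripper":0.3,"dx":6,"dy":-0.5,"dz":0,"rx":0,"ry":0,"rz":0},
    {"gripper":0.3,"dx":6,"dy":-0.5,"dz":0,"rx":0,"ry":0,"rz":0},
    {"gripper":0.3,"dx":3.4,"dy":-0.1,"dz":0,"rx":0,"ry":0,"rz":0},
    {"gripper":0.3,"dx":0,"dy":0,"dz":0,"rx":0,"ry":0,"rz":0}
  ],
  "newtons": 15
}}

```text
t: 20.25
ee_pos: [0.454, -0.4081, 0.12]
tool_rot: [[-0.141, -0.99, -0.001], [-0.99, 0.141, 0.0], [-0.0, 0.001, -1.0]]
force: [0.3, 0.7, -1.8]
opening: 0.0455
```

```bash
python3 - <<'E'
from h import *
o=get_obs();print(o["ee_pos"],o["opening"],o["force"],o["joint_pos"])
go(.4547,-.4043,.012,82.1)
E
```

```text
[ 0.454  -0.4081  0.12  ] 0.045455238991520625 [ 0.3136  0.676  -1.7942] [-23.6493  19.5543 -15.7124  -0.0088 -54.7787 105.5626]
shift cm [-0.386  -0.0269 10.7964] turn [ 0.0007  0.0003 -0.0033] t 20.25
```

{"op": "carry_out", "data": {
  "commands": [
    {"gripper":0.3,"dx":-0.35,"dy":0,"dz":4,"rx":0,"ry":0,"rz":0},
    {"gripper":0.3,"dx":0,"dy":0,"dz":4,"rx":0,"ry":0,"rz":0},
    {"gripper":0.3,"dx":0,"dy":0,"dz":2,"rx":0,"ry":0,"rz":0},
    {"gripper":0.3,"dx":0,"dy":0,"dz":0.8,"rx":0,"ry":0,"rz":0},
    {"gripper":0.3,"dx":0,"dy":0,"dz":0,"rx":0,"ry":0,"rz":0},
    {"gripper":0.3,"dx":0,"dy":0,"dz":0,"rx":0,"ry":0,"rz":0},
    {"gripper":-0.36,"dx":0,"dy":0,"dz":0,"rx":0,"ry":0,"rz":0},
    {"gripper":-0.36,"dx":0,"dy":0,"dz":0,"rx":0,"ry":0,"rz":0},
    {"gripper":-0.36,"dx":0,"dy":0,"dz":0,"rx":0,"ry":0,"rz":0},
    {"gripper":0.1,"dx":0,"dy":0,"dz":-5,"rx":0,"ry":0,"rz":0},
    {"gripper":0.1,"dx":0,"dy":0,"dz":-6,"rx":0,"ry":0,"rz":0},
    {"gripper":0.1,"dx":0,"dy":0,"dz":0,"rx":0,"ry":0,"rz":0}
  ],
  "newtons": 15
}}

```text
t: 21.75
ee_pos: [0.4583, -0.4045, 0.1283]
tool_rot: [[-0.137, -0.991, 0.008], [-0.991, 0.137, -0.005], [0.004, -0.009, -1.0]]
force: [0.0, -0.3, -1.2]
opening: 0.0405
```

```bash
python3 - <<'E'
from h import *
a=camera("top")[140:185,240:300,::-1];b=camera("side")[190:235,210:270,::-1]
f=lambda i:cv2.resize(i,(780,585)[:2] if 0 else (600,450),interpolation=cv2.INTER_CUBIC)
cv2.imwrite("pics/ptr1.png",cv2.resize(np.hstack([a,b]),None,fx=6.5,fy=6.5,interpolation=cv2.INTER_CUBIC))
jars()
E
```

```text
jar px [254.7789 296.4472] 199 plate [0.3466 0.0384] mat [0.3463 0.0385]
jar px [205.6523 296.1602] 256 plate [0.3463 0.1494] mat [0.346  0.1503]
jar px [324.219  306.9429] 210 plate [ 0.3245 -0.119 ] mat [ 0.324 -0.12 ]
```

View pics/ptr1.png

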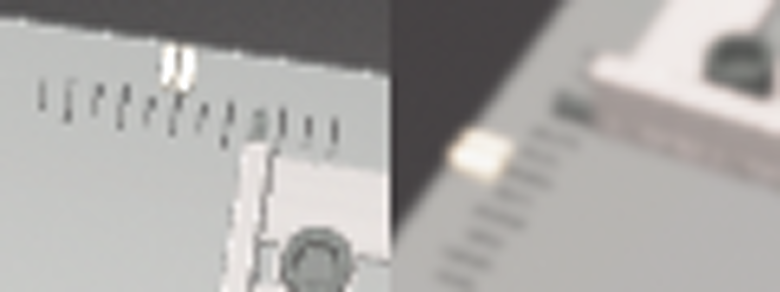

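The left part (top camera) shows the index line at about (178,86) and the pointer tip at about (260,108). The right part (side camera) shows the white clip near (480,155) and the pointer near (572,105).

```bash
python3 - <<'E'
from h import *
a=np.radians(-7.9);R=np.array([[np.cos(a),-np.sin(a)],[np.sin(a),np.cos(a)]]);pc=np.array([.5659,.0105])
for n,q,z in[("index",(178,86),.020),("index far",(178,48),.020),("ptr",(260,108),.020),("ptr base",(258,138),.020)]:
    p=W("top",*q,z,6.5,(240,140))[:2];print(n,p,R.T@(p-pc))
print(pc+R@[0,-.0132])
go(*(pc+R@[0,-.0132]),.12,82.1)
E
```

```text
index [0.6883 0.014 ] [0.1208 0.0203]
index far [0.7028 0.0142] [0.1351 0.0225]
ptr [ 0.6803 -0.0166] [ 0.1171 -0.0111]
ptr base [ 0.6689 -0.0159] [ 0.1057 -0.012 ]
[ 0.5641 -0.0026]
shift cm [-41.1059  -5.2947   0.2543] turn [ 0.0001  0.0004 -0.0002] t 21.9
```

{"op": "carry_out", "data": {
  "commands": [
    {"gripper":0.3,"dx":-5.8,"dy":-0.8,"dz":0,"rx":0,"ry":0,"rz":0},
    {"gripper":0.3,"dx":-5.8,"dy":-0.8,"dz":0,"rx":0,"ry":0,"rz":0},
    {"gripper":0.3,"dx":-5.8,"dy":-0.8,"dz":0,"rx":0,"ry":0,"rz":0},
    {"gripper":0.3,"dx":-5.8,"dy":-0.8,"dz":0,"rx":0,"ry":0,"rz":0},
    {"gripper":0.3,"dx":-5.8,"dy":-0.8,"dz":0,"rx":0,"ry":0,"rz":0},
    {"gripper":0.3,"dx":-5.8,"dy":-0.8,"dz":0,"rx":0,"ry":0,"rz":0},
    {"gripper":0.3,"dx":-5.5,"dy":-0.6,"dz":0,"rx":0,"ry":0,"rz":0},
    {"gripper":0.3,"dx":-0.7,"dy":0,"dz":0,"rx":0,"ry":0,"rz":0},
    {"gripper":0.3,"dx":0,"dy":0,"dz":0,"rx":0,"ry":0,"rz":0},
    {"gripper":0.3,"dx":0,"dy":0,"dz":0,"rx":0,"ry":0,"rz":0}
  ],
  "newtons": 20
}}

```text
t: 23.15
ee_pos: [0.5645, -0.0051, 0.1219]
tool_rot: [[-0.138, -0.99, -0.001], [-0.99, 0.138, -0.0], [0.001, 0.001, -1.0]]
force: [-1.5, 0.2, -0.7]
opening: 0.0302
```

```bash
python3 - <<'E'
from h import *
o=get_obs();print(o["ee_pos"],o["opening"],o["force"])
jars()
go(.5641,-.0026,.027,82.1)
E
```

```text
[ 0.5645 -0.0051  0.1219] 0.03015588943012282 [-1.5466  0.1944 -0.718 ]
jar px [403.8356 215.6164] 292 plate [ 0.5347 -0.3055] mat [ 0.5358 -0.308 ]
jar px [440.9056 215.1993] 286 plate [ 0.5366 -0.3923] mat [ 0.5377 -0.3954]
jar px [445.1492 250.6475] 295 plate [ 0.4543 -0.3992] mat [ 0.4548 -0.4023]
jar px [409.2475 252.6823] 299 plate [ 0.4488 -0.3158] mat [ 0.4493 -0.3183]
shift cm [-0.2596  0.0812  9.5126] turn [ 0.001  -0.0004 -0.0014] t 23.2
```

{"op": "carry_out", "data": {
  "commands": [
    {"gripper":0.3,"dx":-0.25,"dy":0,"dz":4,"rx":0,"ry":0,"rz":0},
    {"gripper":0.3,"dx":0,"dy":0,"dz":4,"rx":0,"ry":0,"rz":0},
    {"gripper":0.3,"dx":0,"dy":0,"dz":1.5,"rx":0,"ry":0,"rz":0},
    {"gripper":0.3,"dx":0,"dy":0,"dz":0,"rx":0,"ry":0,"rz":0},
    {"gripper":1,"dx":0,"dy":0,"dz":0,"rx":0,"ry":0,"rz":0},
    {"gripper":1,"dx":0,"dy":0,"dz":0,"rx":0,"ry":0,"rz":0},
    {"gripper":1,"dx":0,"dy":0,"dz":0,"rx":0,"ry":0,"rz":0},
    {"gripper":1,"dx":0,"dy":0,"dz":0,"rx":0,"ry":0,"rz":0}
  ],
  "newtons": 25
}}

```text
t: 24.2
ee_pos: [0.5663, -0.0014, 0.0287]
tool_rot: [[-0.137, -0.991, 0.002], [-0.991, 0.137, 0.0], [-0.0, -0.002, -1.0]]
force: [-1.4, -1.5, 6.4]
opening: 0.0095
```

{"op": "carry_out", "data": {
  "commands": [
    {"gripper":1,"dx":-0.8,"dy":0,"dz":0,"rx":0,"ry":0,"rz":0},
    {"gripper":1,"dx":-0.8,"dy":0,"dz":0,"rx":0,"ry":0,"rz":0},
    {"gripper":1,"dx":-0.8,"dy":0,"dz":0,"rx":0,"ry":0,"rz":0},
    {"gripper":1,"dx":-0.8,"dy":0,"dz":0,"rx":0,"ry":0,"rz":0},
    {"gripper":1,"dx":0,"dy":0,"dz":0,"rx":0,"ry":0,"rz":0},
    {"gripper":1,"dx":0,"dy":0,"dz":0,"rx":0,"ry":0,"rz":0}
  ],
  "newtons": 25
}}

```text
t: 24.95
ee_pos: [0.5708, 0.0306, 0.0288]
tool_rot: [[-0.137, -0.991, 0.002], [-0.991, 0.137, 0.0], [-0.001, -0.002, -1.0]]
force: [-0.7, 0.1, 5.8]
opening: 0.0095
```

```bash
python3 - <<'E'
from h import *
o=get_obs();print(o["ee_pos"],o["opening"],o["force"])
a=camera("top")[140:185,240:300,::-1];b=camera("side")[190:235,210:270,::-1]
cv2.imwrite("pics/ptr2.png",cv2.resize(np.hstack([a,b]),None,fx=6.5,fy=6.5,interpolation=cv2.INTER_CUBIC))
E
```

```text
[0.5708 0.0306 0.0288] 0.009510786997400544 [-0.6625  0.1264  5.837 ]
```

View pics/ptr2.png

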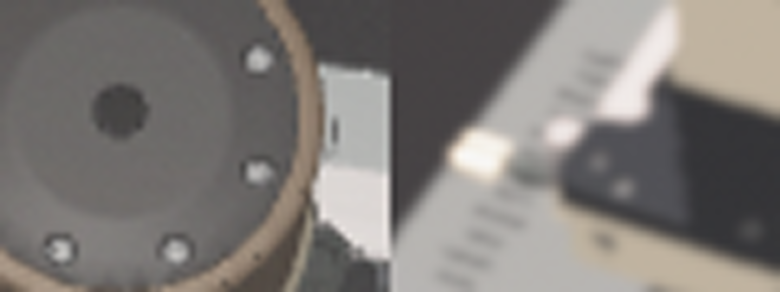

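{"op": "carry_out", "data": {
  "commands": [
    {"gripper":0.3,"dx":0,"dy":0,"dz":0,"rx":0,"ry":0,"rz":0},
    {"gripper":0.3,"dx":0,"dy":0,"dz":0,"rx":0,"ry":0,"rz":0},
    {"gripper":0.2,"dx":0,"dy":0,"dz":-5,"rx":0,"ry":0,"rz":0},
    {"gripper":0.2,"dx":0,"dy":0,"dz":-6,"rx":0,"ry":0,"rz":0},
    {"gripper":0.2,"dx":0,"dy":0,"dz":-6,"rx":0,"ry":0,"rz":0},
    {"gripper":0.2,"dx":-5.8,"dy":2.4,"dz":0,"rx":0,"ry":0,"rz":0},
    {"gripper":0.2,"dx":-5.8,"dy":2.4,"dz":0,"rx":0,"ry":0,"rz":0},
    {"gripper":0.2,"dx":-5.8,"dy":2.4,"dz":0,"rx":0,"ry":0,"rz":0},
    {"gripper":0.2,"dx":-5.8,"dy":2.4,"dz":0,"rx":0,"ry":0,"rz":0},
    {"gripper":0.2,"dx":-5.8,"dy":2.4,"dz":0,"rx":0,"ry":0,"rz":0},
    {"gripper":0.2,"dx":0,"dy":0,"dz":0,"rx":0,"ry":0,"rz":-0.12},
    {"gripper":0.2,"dx":0,"dy":0,"dz":0,"rx":0,"ry":0,"rz":0}
  ],
  "newtons": 25
}}

```text
t: 26.55
ee_pos: [0.4907, 0.3331, 0.197]
tool_rot: [[-0.017, -1.0, -0.001], [-1.0, 0.017, -0.001], [0.001, 0.001, -1.0]]
force: [0.5, -0.5, -0.7]
opening: 0.0351
```

```bash
python3 - <<'E'
from h import *
o=get_obs();print(o["ee_pos"],o["opening"],o["force"])
T=camera("top");S=camera("side")
a=T[140:185,225:285,::-1];b=S[190:235,210:270,::-1]
f=lambda i:cv2.resize(i,(400,300),interpolation=cv2.INTER_CUBIC)
r=[f(x) for x in(a,b,T[205:250,100:160,::-1],S[335:395,230:310,::-1])]
cv2.imwrite("pics/ptr3.png",np.vstack([np.hstack(r[:2]),np.hstack(r[2:])]))
E
```

```text
[0.4907 0.3331 0.197 ] 0.035068866422996954 [ 0.4904 -0.4757 -0.7301]
```

View pics/ptr3.png

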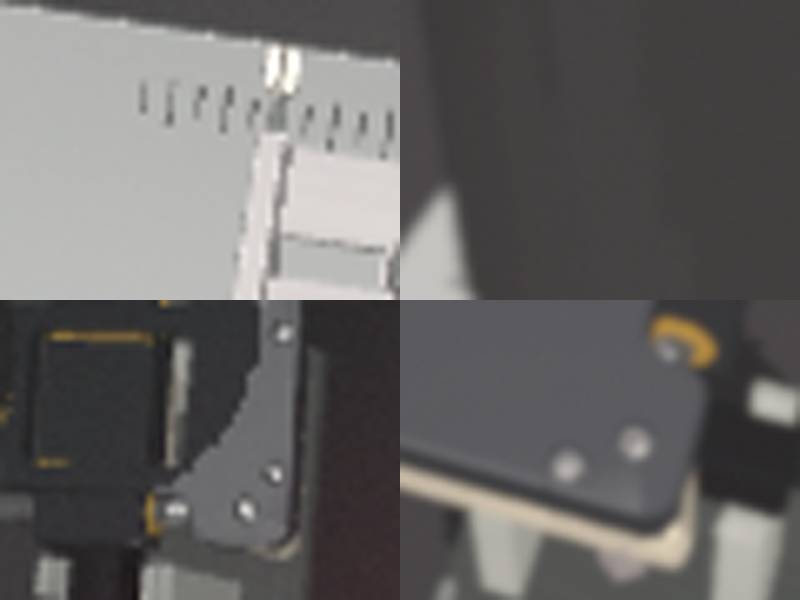

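The top part (x6.67, offset 225,140) shows the pointer near (278,115), right below the index line near (283,70). The residual is around 1 mm, so I'll check it sub-pixel using intensity profiles.

```bash
python3 - <<'E'
from h import *
ims=[camera("top").astype(float).mean(2) for _ in range(3)];g=np.mean(ims,0)
print(np.arange(260,275))
for r in range(146,163):print(r,g[r,260:275].astype(int))
# expected pixel columns: plate-frame line y=const projected
a=np.radians(-7.9);R=np.array([[np.cos(a),-np.sin(a)],[np.sin(a),np.cos(a)]]);pc=np.array([.5659,.0105])
for y in(.018,.020,.022):
    print(y,[px("top",[*(pc+R@[x,y]),.020]) for x in(.105,.112,.121,.135)])
E
```

```text
[260 261 262 263 264 265 266 267 268 269 270 271 272 273 274]
146 [182 180 176 190 150 149 147 105 108 103  92  90  84  78  79]
147 [178 178 177 177 178 216 244 166 204 195 150 145 130 114 110]
148 [179 179 178 178 178 228 251 142 250 253 172 176 177 182 181]
149 [179 179 178 179 176 253 252 156 250 253 180 177 178 177 177]
150 [178 178 179 179 158 252 251 166 250 252 186 178 178 177 177]
151 [179 178 179 179 182 253 224 199 251 219 182 178 178 178 177]
152 [179 179 179 179 184 247 173 222 252 203 180 179 179 178 178]
153 [177 180 179 179 179 165 178 195 249 161 178 179 179 178 179]
154 [177 180 177 174 180 171 167 128 146 171 179 179 179 179 178]
155 [177 180 161 111 177 169 139 127 177 179 178 173 179 179 179]
156 [180 180 159 127 178 157 138 136 178 180 177 111 177 179 179]
157 [180 180 141 178 180 136 136 132 178 180 162 122 178 179 177]
158 [181 181 146 178 179 136 136 131 178 180 160 164 179 180 162]
159 [181 181 166 179 181 157 154 156 179 180 145 179 180 180 162]
160 [181 181 181 173 211 212 218 226 185 180 165 179 180 180 157]
161 [182 181 181 168 211 212 210 184 177 184 184 183 181 181 114]
162 [181 181 181 195 212 212 210 176 138 201 204 199 193 192 142]
0.018 [array([266.9536, 159.2439]), array([267.381 , 156.4441]), array([267.9295, 152.8506]), array([268.7806, 147.275 ])]
0.02 [array([266.1348, 159.1221]), array([266.5628, 156.3223]), array([267.1121, 152.729 ]), array([267.9644, 147.1535])]
0.022 [array([265.3159, 159.0002]), array([265.7445, 156.2005]), array([266.2947, 152.6073]), array([267.1483, 147.0321])]
```

```bash
python3 - <<'E'
from h import *
i=cv2.imread("pics/ptr1.png").astype(float).mean(2)
g=cv2.resize(i,(120,45),interpolation=cv2.INTER_AREA)
print(np.arange(272,288))
for r in range(154,164):print(r,g[r-140,32:48].astype(int))
a=np.radians(-7.9);R=np.array([[np.cos(a),-np.sin(a)],[np.sin(a),np.cos(a)]]);pc=np.array([.5659,.0105])
for y in(-.009,-.011,-.013):
    print(y,[px("top",[*(pc+R@[x,y]),.020]) for x in(.105,.112,.121)])
E
```

```text
[272 273 274 275 276 277 278 279 280 281 282 283 284 285 286 287]
154 [190 190 190 188 189 190 190 190 190 190 190 190 190 190 190 190]
155 [190 191 188 170 188 191 191 191 190 191 190 188 189 190 190 190]
156 [183 193 185 134 183 193 190 183 178 190 189 169 187 190 190 191]
157 [184 193 182 130 181 193 186 151 153 187 185 134 183 192 190 183]
158 [190 192 171 140 184 191 182 158 156 181 184 131 182 193 186 140]
159 [192 191 174 174 190 191 180 154 150 181 185 133 183 193 185 131]
160 [193 190 170 188 193 189 169 150 151 187 184 143 184 193 186 142]
161 [194 187 138 184 193 187 170 169 172 190 176 173 189 191 186 172]
162 [194 188 148 185 194 204 218 226 221 196 171 188 192 191 179 178]
163 [193 193 188 191 194 216 226 226 221 176 156 191 196 194 192 191]
-0.009 [array([278.0089, 160.8893]), array([278.4277, 158.0881]), array([278.9653, 154.4929])]
-0.011 [array([278.8278, 161.0112]), array([279.246 , 158.2098]), array([279.7828, 154.6145])]
-0.013 [array([279.6468, 161.133 ]), array([280.0643, 158.3316]), array([280.6003, 154.7362])]
```

{"op": "carry_out", "data": {
  "commands": [
    {"gripper":0.3,"dx":0,"dy":0,"dz":0,"rx":0,"ry":0,"rz":0.12},
    {"gripper":0.3,"dx":5.8,"dy":-2.4,"dz":0,"rx":0,"ry":0,"rz":0},
    {"gripper":0.3,"dx":5.8,"dy":-2.4,"dz":0,"rx":0,"ry":0,"rz":0},
    {"gripper":0.3,"dx":5.8,"dy":-2.4,"dz":0,"rx":0,"ry":0,"rz":0},
    {"gripper":0.3,"dx":5.8,"dy":-2.4,"dz":0,"rx":0,"ry":0,"rz":0},
    {"gripper":0.3,"dx":5.8,"dy":-2.4,"dz":0,"rx":0,"ry":0,"rz":0},
    {"gripper":0.3,"dx":0,"dy":0,"dz":6,"rx":0,"ry":0,"rz":0},
    {"gripper":0.3,"dx":0,"dy":0,"dz":4,"rx":0,"ry":0,"rz":0},
    {"gripper":0.3,"dx":0,"dy":0,"dz":0,"rx":0,"ry":0,"rz":0},
    {"gripper":0.3,"dx":0,"dy":0,"dz":0,"rx":0,"ry":0,"rz":0}
  ],
  "newtons": 25
}}

```text
t: 28.05
ee_pos: [0.5711, 0.0302, 0.0993]
tool_rot: [[-0.137, -0.991, 0.002], [-0.991, 0.137, 0.0], [-0.0, -0.002, -1.0]]
force: [1.3, 0.0, 0.4]
opening: 0.0304
```

```bash
python3 - <<'E'
from h import *
o=get_obs();print(o["ee_pos"],o["opening"],o["force"])
go(.5708,.0306,.030,82.1)
E
```

```text
[0.5711 0.0302 0.0993] 0.030389560732757392 [1.2657 0.0038 0.3748]
shift cm [-0.0313  0.0518  6.9252] turn [-0.0019  0.0004 -0.    ] t 28.05
```

{"op": "carry_out", "data": {
  "commands": [
    {"gripper":0.3,"dx":0,"dy":0,"dz":4,"rx":0,"ry":0,"rz":0},
    {"gripper":0.3,"dx":0,"dy":0,"dz":2.8,"rx":0,"ry":0,"rz":0},
    {"gripper":0.3,"dx":0,"dy":0,"dz":0,"rx":0,"ry":0,"rz":0},
    {"gripper":1,"dx":0,"dy":0,"dz":0,"rx":0,"ry":0,"rz":0},
    {"gripper":1,"dx":0,"dy":0,"dz":0,"rx":0,"ry":0,"rz":0},
    {"gripper":1,"dx":0,"dy":0,"dz":0,"rx":0,"ry":0,"rz":0},
    {"gripper":1,"dx":-0.13,"dy":0,"dz":0,"rx":0,"ry":0,"rz":0},
    {"gripper":1,"dx":0,"dy":0,"dz":0,"rx":0,"ry":0,"rz":0},
    {"gripper":1,"dx":0,"dy":0,"dz":0,"rx":0,"ry":0,"rz":0}
  ],
  "newtons": 25
}}

```text
t: 29.18
ee_pos: [0.5709, 0.0311, 0.031]
tool_rot: [[-0.137, -0.991, 0.002], [-0.991, 0.137, -0.0], [0.0, -0.002, -1.0]]
force: [-0.4, -3.3, 7.4]
opening: 0.0095
```

```bash
python3 - <<'E'
from h import *
o=get_obs();print(o["ee_pos"],o["opening"],o["force"])
go(.5708+.00014,.0306+.001,.030,82.1)
E
```

```text
[0.5709 0.0311 0.031 ] 0.009454319217444768 [-0.4412 -3.3135  7.3723]
shift cm [-0.0526  0.0061  0.1013] turn [-0.0017 -0.0001  0.0005] t 29.175
```

{"op": "carry_out", "data": {
  "commands": [
    {"gripper":1,"dx":-0.07,"dy":0,"dz":0,"rx":0,"ry":0,"rz":0},
    {"gripper":1,"dx":0,"dy":0,"dz":0,"rx":0,"ry":0,"rz":0},
    {"gripper":1,"dx":0,"dy":0,"dz":0,"rx":0,"ry":0,"rz":0}
  ],
  "newtons": 25
}}

```text
t: 29.55
ee_pos: [0.571, 0.0316, 0.031]
tool_rot: [[-0.137, -0.991, 0.002], [-0.991, 0.137, -0.001], [0.0, -0.002, -1.0]]
force: [-1.0, -3.8, 7.2]
opening: 0.0098
```

{"op": "carry_out", "data": {
  "commands": [
    {"gripper":0.3,"dx":0,"dy":0,"dz":0,"rx":0,"ry":0,"rz":0},
    {"gripper":0.3,"dx":0,"dy":0,"dz":0,"rx":0,"ry":0,"rz":0},
    {"gripper":0.2,"dx":0,"dy":0,"dz":-5,"rx":0,"ry":0,"rz":0},
    {"gripper":0.2,"dx":0,"dy":0,"dz":-6,"rx":0,"ry":0,"rz":0},
    {"gripper":0.2,"dx":0,"dy":0,"dz":-6,"rx":0,"ry":0,"rz":0},
    {"gripper":0.2,"dx":-5.8,"dy":2.4,"dz":0,"rx":0,"ry":0,"rz":0},
    {"gripper":0.2,"dx":-5.8,"dy":2.4,"dz":0,"rx":0,"ry":0,"rz":0},
    {"gripper":0.2,"dx":-5.8,"dy":2.4,"dz":0,"rx":0,"ry":0,"rz":0},
    {"gripper":0.2,"dx":-5.8,"dy":2.4,"dz":0,"rx":0,"ry":0,"rz":0},
    {"gripper":0.2,"dx":-5.8,"dy":2.4,"dz":0,"rx":0,"ry":0,"rz":0},
    {"gripper":0.2,"dx":-1,"dy":0,"dz":0,"rx":0,"ry":0,"rz":-0.12},
    {"gripper":0.2,"dx":0,"dy":0,"dz":0,"rx":0,"ry":0,"rz":0},
    {"gripper":0.2,"dx":0,"dy":0,"dz":0,"rx":0,"ry":0,"rz":0}
  ],
  "newtons": 25
}}

```text
t: 31.18
ee_pos: [0.4929, 0.3438, 0.1994]
tool_rot: [[-0.021, -1.0, -0.0], [-1.0, 0.021, -0.0], [0.0, 0.0, -1.0]]
force: [-0.3, -0.3, -0.3]
opening: 0.035
```

```bash
python3 - <<'E'
from h import *
o=get_obs();print(o["ee_pos"],o["opening"],o["force"])
g=np.mean([camera("top").astype(float).mean(2) for _ in range(2)],0)
print(np.arange(260,275))
for r in range(147,160):print(r,g[r,260:275].astype(int))
jars()
# rest & bar geometry from first rest crop (x8, off 95,195)
f=lambda u,v,z:W("top",u,v,z,8,(95,195))
for n,q,z in[("bar top far",(180,103),.131),("bar top near",(158,440),.131),("base TR",(425,140),.012),("base BR",(395,500),.012),("base BL",(128,490),.012),
 ("ch1",(123,148),.121),("ch2",(257,155),.121),("ch3",(100,413),.121),("ch4",(231,420),.121)]:print(n,f(*q,z))
E
```

```text
[0.4929 0.3438 0.1994] 0.03497679356285974 [-0.3    -0.2506 -0.2733]
[260 261 262 263 264 265 266 267 268 269 270 271 272 273 274]
147 [178 178 178 177 177 216 243 167 204 196 150 144 131 114 110]
148 [178 179 179 178 178 228 251 142 250 253 172 177 178 183 181]
149 [178 178 178 178 176 253 252 157 250 253 180 177 178 178 177]
150 [178 179 179 178 158 252 251 166 250 252 187 177 178 178 177]
151 [178 179 178 179 182 253 225 199 251 220 182 178 178 178 178]
152 [179 179 178 178 185 247 174 222 252 203 180 179 178 178 178]
153 [177 180 179 179 179 164 177 195 249 161 177 179 179 179 179]
154 [178 180 178 174 180 170 160 128 146 171 179 179 179 179 179]
155 [177 180 162 111 177 159 146 125 177 179 179 173 178 179 179]
156 [181 180 159 127 176 140 137 117 178 180 177 111 177 179 179]
157 [180 180 143 178 171 140 136 113 177 181 161 122 178 179 177]
158 [181 181 147 178 171 140 136 118 178 180 160 164 180 180 162]
159 [181 181 166 182 181 157 155 114 178 180 146 179 180 180 162]
jar px [403.6245 215.769 ] 277 plate [ 0.5343 -0.305 ] mat [ 0.5354 -0.3075]
jar px [440.625  215.3676] 272 plate [ 0.5362 -0.3916] mat [ 0.5373 -0.3947]
jar px [409.2203 252.6475] 295 plate [ 0.4489 -0.3157] mat [ 0.4494 -0.3183]
jar px [444.9858 250.879 ] 281 plate [ 0.4538 -0.3988] mat [ 0.4543 -0.4019]
bar top far [0.5361 0.3367 0.131 ]
bar top near [0.4454 0.338  0.131 ]
base TR [0.5416 0.2971 0.012 ]
base BR [0.4346 0.3015 0.012 ]
base BL [0.4368 0.3799 0.012 ]
ch1 [0.5249 0.3543 0.121 ]
ch2 [0.5234 0.318  0.121 ]
ch3 [0.453  0.3567 0.121 ]
ch4 [0.4515 0.3216 0.121 ]
```

{"op": "carry_out", "data": {
  "commands": [
    {"gripper":0.2,"dx":0.6,"dy":0.35,"dz":0,"rx":0,"ry":0,"rz":0.014},
    {"gripper":0.2,"dx":0,"dy":0,"dz":3,"rx":0,"ry":0,"rz":0},
    {"gripper":0.2,"dx":0,"dy":0,"dz":3,"rx":0,"ry":0,"rz":0},
    {"gripper":0.2,"dx":0,"dy":0,"dz":2,"rx":0,"ry":0,"rz":0},
    {"gripper":0.2,"dx":0,"dy":0,"dz":2,"rx":0,"ry":0,"rz":0},
    {"gripper":0.2,"dx":0,"dy":0,"dz":0,"rx":0,"ry":0,"rz":0},
    {"gripper":1,"dx":0,"dy":0,"dz":0,"rx":0,"ry":0,"rz":0},
    {"gripper":1,"dx":0,"dy":0,"dz":0,"rx":0,"ry":0,"rz":0},
    {"gripper":1,"dx":0,"dy":0,"dz":0,"rx":0,"ry":0,"rz":0},
    {"gripper":1,"dx":0,"dy":0,"dz":0,"rx":0,"ry":0,"rz":0},
    {"gripper":1,"dx":0,"dy":0,"dz":0,"rx":0,"ry":0,"rz":0}
  ],
  "newtons": 40
}}

```text
t: 32.7
ee_pos: [0.4897, 0.3388, 0.1007]
tool_rot: [[-0.032, -1.0, 0.001], [-1.0, 0.032, 0.001], [-0.001, -0.001, -1.0]]
force: [-0.8, -1.5, 5.9]
opening: 0.0177
```

```bash
python3 - <<'E'
from h import *
o=get_obs();print(o["ee_pos"],o["opening"],o["force"],o["moment"],o["tool_rot"],o["joint_pos"])
E
```

```text
[0.4897 0.3388 0.1007] 0.017702949494648967 [-0.7793 -1.4622  5.8763] [-0.6567  0.3303 -0.016 ] [[-0.0315 -0.9995  0.0011]
 [-0.9995  0.0315  0.0007]
 [-0.0008 -0.0011 -1.    ]] [ 53.4818  19.3799 -18.9799   0.034  -51.5686  34.6904]
```

{"op": "carry_out", "data": {
  "commands": [
    {"gripper":1,"dx":0,"dy":0,"dz":-2,"rx":0,"ry":0,"rz":0},
    {"gripper":1,"dx":0,"dy":0,"dz":-3,"rx":0,"ry":0,"rz":0},
    {"gripper":1,"dx":0,"dy":0,"dz":-4,"rx":0,"ry":0,"rz":0},
    {"gripper":1,"dx":2.9,"dy":-0.2,"dz":0,"rx":0,"ry":0,"rz":0},
    {"gripper":1,"dx":5,"dy":-0.3,"dz":0,"rx":0,"ry":0,"rz":0},
    {"gripper":1,"dx":5,"dy":-0.3,"dz":0,"rx":0,"ry":0,"rz":0},
    {"gripper":1,"dx":5,"dy":-0.3,"dz":0,"rx":0,"ry":0,"rz":0},
    {"gripper":1,"dx":5,"dy":-0.3,"dz":0,"rx":0,"ry":0,"rz":0},
    {"gripper":1,"dx":5,"dy":-0.3,"dz":0,"rx":0,"ry":0,"rz":0},
    {"gripper":1,"dx":5,"dy":-0.3,"dz":0,"rx":0,"ry":0,"rz":0},
    {"gripper":1,"dx":3,"dy":-0.2,"dz":0,"rx":0,"ry":0,"rz":0},
    {"gripper":1,"dx":0,"dy":0,"dz":0,"rx":0,"ry":0,"rz":0.116},
    {"gripper":1,"dx":0,"dy":0,"dz":0,"rx":0,"ry":0,"rz":0.116},
    {"gripper":1,"dx":0,"dy":0,"dz":0,"rx":0,"ry":0,"rz":0},
    {"gripper":1,"dx":0,"dy":0,"dz":0,"rx":0,"ry":0,"rz":0}
  ],
  "newtons": 40
}}

```text
t: 34.58
ee_pos: [0.4994, -0.0212, 0.1892]
tool_rot: [[-0.259, -0.966, -0.001], [-0.966, 0.259, 0.0], [0.0, 0.001, -1.0]]
force: [0.2, -0.4, -1.8]
opening: 0.0177
```

```bash
python3 - <<'E'
from h import *
o=get_obs();print(o["ee_pos"],o["opening"],o["force"],o["moment"])
go(.5006,-.0207,.13,74.9)
p=o["ee_pos"];tip=p-[0,0,.0807];print("tip px side",px("side",tip),"top",px("top",tip),"socket px side",px("side",[.5006,-.0207,.036]))
x,y=px("side",tip).astype(int)
crop("side",x-50,y-50,x+50,y+50,6,"key1")
E
```

```text
[ 0.4994 -0.0212  0.1892] 0.017747028595865275 [ 0.2093 -0.3892 -1.82  ] [-0.0175 -0.0001  0.0136]
shift cm [-0.0753 -0.1059  5.9172] turn [ 0.0006 -0.0002  0.0021] t 34.575
tip px side [316.7874 188.3235] top [282.3991 227.1419] socket px side [313.8231 213.3391]
```

View pics/key1.png

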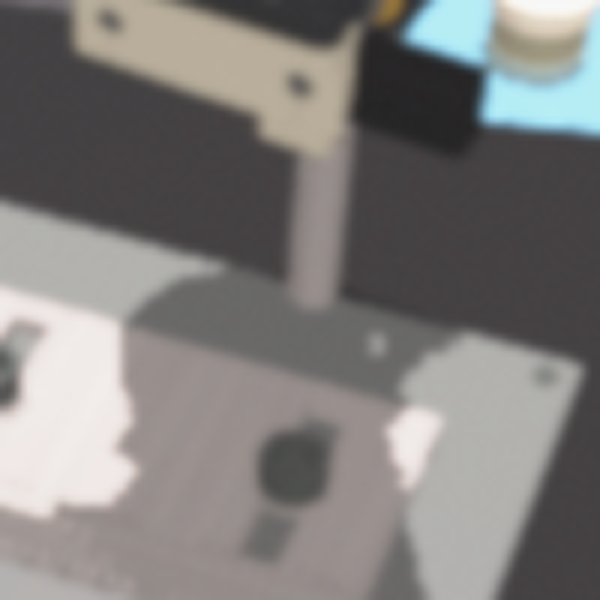

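The tip is at about (313,308) in the crop (x6, offset 266,138), where I predicted (308,305). The screw head top is at about (294,462), where I predicted (290,455). So the key hangs straight below the TCP to within about 1 mm.

{"op": "carry_out", "data": {
  "commands": [
    {"gripper":1,"dx":-0.08,"dy":-0.1,"dz":3,"rx":0,"ry":0,"rz":0},
    {"gripper":1,"dx":0,"dy":0,"dz":3,"rx":0,"ry":0,"rz":0},
    {"gripper":1,"dx":0,"dy":0,"dz":1,"rx":0,"ry":0,"rz":0},
    {"gripper":1,"dx":0,"dy":0,"dz":0,"rx":0,"ry":0,"rz":0},
    {"gripper":1,"dx":0,"dy":0,"dz":0.3,"rx":0,"ry":0,"rz":0},
    {"gripper":1,"dx":0,"dy":0,"dz":0.3,"rx":0,"ry":0,"rz":0},
    {"gripper":1,"dx":0,"dy":0,"dz":0,"rx":0,"ry":0,"rz":0}
  ],
  "newtons": 50
}}

```text
t: 35.5
ee_pos: [0.5011, -0.0204, 0.1138]
tool_rot: [[-0.261, -0.965, 0.0], [-0.965, 0.261, 0.0], [-0.0, -0.0, -1.0]]
force: [-0.2, -0.5, -1.1]
opening: 0.0179
```

```bash
python3 - <<'E'
from h import *
o=get_obs();print(o["ee_pos"],o["opening"],o["force"],o["moment"])
E
```

```text
[ 0.5011 -0.0204  0.1138] 0.017949150866324544 [-0.2036 -0.453  -1.075 ] [-0.0701  0.018  -0.0192]
```

{"op": "carry_out", "data": {
  "commands": [
    {"gripper":1,"dx":0,"dy":0,"dz":0.2,"rx":0,"ry":0,"rz":0},
    {"gripper":1,"dx":0,"dy":0,"dz":0.2,"rx":0,"ry":0,"rz":0},
    {"gripper":1,"dx":0,"dy":0,"dz":0.1,"rx":0,"ry":0,"rz":0},
    {"gripper":1,"dx":0,"dy":0,"dz":0,"rx":0,"ry":0,"rz":0}
  ],
  "newtons": 50
}}

```text
t: 36.0
ee_pos: [0.5022, -0.0206, 0.1114]
tool_rot: [[-0.259, -0.966, 0.003], [-0.966, 0.259, -0.001], [-0.0, -0.003, -1.0]]
force: [-6.9, 1.3, 24.4]
opening: 0.0178
```

```bash
python3 - <<'E'
from h import *
o=get_obs();print(o["ee_pos"],o["opening"],o["force"],o["moment"])
E
```

```text
[ 0.5022 -0.0206  0.1114] 0.017763727402185493 [-6.9002  1.2673 24.4463] [0.3219 3.1575 0.0004]
```

{"op": "carry_out", "data": {
  "commands": [
    {"gripper":1,"dx":0,"dy":0,"dz":-0.25,"rx":0,"ry":0,"rz":0},
    {"gripper":1,"dx":0.04,"dy":0.15,"dz":0,"rx":0,"ry":0,"rz":0},
    {"gripper":1,"dx":0,"dy":0,"dz":0,"rx":0,"ry":0,"rz":0},
    {"gripper":1,"dx":0,"dy":0,"dz":0.2,"rx":0,"ry":0,"rz":0},
    {"gripper":1,"dx":0,"dy":0,"dz":0.1,"rx":0,"ry":0,"rz":0},
    {"gripper":1,"dx":0,"dy":0,"dz":0,"rx":0,"ry":0,"rz":0}
  ],
  "newtons": 50
}}

```text
t: 36.75
ee_pos: [0.5017, -0.0204, 0.1112]
tool_rot: [[-0.259, -0.966, 0.005], [-0.966, 0.259, -0.0], [-0.001, -0.005, -1.0]]
force: [-6.5, -0.2, 26.3]
opening: 0.0176
```

```bash
python3 - <<'E'
from h import *
o=get_obs();print(o["ee_pos"],o["opening"],o["force"],o["moment"])
E
```

```text
[ 0.5017 -0.0204  0.1112] 0.017640279094545505 [-6.4779 -0.1628 26.3117] [-0.0288  2.4461  0.0134]
```

{"op": "carry_out", "data": {
  "commands": [
    {"gripper":1,"dx":0,"dy":0,"dz":-0.12,"rx":0,"ry":0,"rz":0},
    {"gripper":1,"dx":0,"dy":0,"dz":0,"rx":0,"ry":0,"rz":0}
  ],
  "newtons": 60
}}

```text
t: 37.0
ee_pos: [0.5014, -0.0204, 0.1115]
tool_rot: [[-0.259, -0.966, 0.004], [-0.966, 0.259, -0.0], [-0.001, -0.004, -1.0]]
force: [-3.0, -0.3, 17.4]
opening: 0.018
```

```bash
python3 - <<'E'
from h import *
o=get_obs();print(o["ee_pos"],o["opening"],o["force"],o["moment"])
E
```

```text
[ 0.5014 -0.0204  0.1115] 0.018008176369029346 [-3.0301 -0.2509 17.4313] [-0.1839  1.2842  0.0005]
```

{"op": "carry_out", "data": {
  "commands": [
    {"gripper":1,"dx":0,"dy":0,"dz":0,"rx":0,"ry":0,"rz":0.06},
    {"gripper":1,"dx":0,"dy":0,"dz":0,"rx":0,"ry":0,"rz":0.06},
    {"gripper":1,"dx":0,"dy":0,"dz":0,"rx":0,"ry":0,"rz":0}
  ],
  "newtons": 60
}}

```text
t: 37.38
ee_pos: [0.4995, -0.0205, 0.1091]
tool_rot: [[-0.374, -0.927, -0.0], [-0.927, 0.374, -0.0], [0.0, 0.0, -1.0]]
force: [1.0, 0.4, 0.2]
opening: 0.0181
```

```bash
python3 - <<'E'
from h import *
o=get_obs();print(o["ee_pos"],o["opening"],o["force"],o["moment"])
E
```

```text
[ 0.4995 -0.0205  0.1091] 0.01808686071312239 [0.9787 0.353  0.1615] [-0.1914 -0.0635  0.0403]
```

{"op": "carry_out", "data": {
  "commands": [
    {"gripper":1,"dx":0,"dy":0,"dz":0.2,"rx":0,"ry":0,"rz":0},
    {"gripper":1,"dx":0,"dy":0,"dz":0.2,"rx":0,"ry":0,"rz":0},
    {"gripper":1,"dx":0,"dy":0,"dz":0.1,"rx":0,"ry":0,"rz":0},
    {"gripper":1,"dx":0,"dy":0,"dz":0,"rx":0,"ry":0,"rz":0}
  ],
  "newtons": 60
}}

```text
t: 37.88
ee_pos: [0.4996, -0.0205, 0.1045]
tool_rot: [[-0.374, -0.927, 0.0], [-0.927, 0.374, -0.0], [0.0, -0.0, -1.0]]
force: [-0.4, 0.1, 3.1]
opening: 0.0177
```

```bash
python3 - <<'E'
from h import *
o=get_obs();print(o["ee_pos"],o["opening"],o["force"],o["moment"])
E
```

```text
[ 0.4996 -0.0205  0.1045] 0.017655432235594324 [-0.4279  0.1097  3.1043] [-0.2426  0.4571  0.0411]
```

{"op": "carry_out", "data": {
  "commands": [
    {"gripper":1,"dx":0,"dy":0,"dz":0.1,"rx":0,"ry":0,"rz":0},
    {"gripper":1,"dx":0,"dy":0,"dz":0,"rx":0,"ry":0,"rz":0}
  ],
  "newtons": 60
}}

```text
t: 38.12
ee_pos: [0.4999, -0.0205, 0.1042]
tool_rot: [[-0.374, -0.928, 0.001], [-0.928, 0.374, -0.0], [-0.0, -0.001, -1.0]]
force: [-3.5, 0.3, 10.8]
opening: 0.0175
```

{"op": "carry_out", "data": {
  "commands": [
    {"gripper":1,"dx":0,"dy":0,"dz":0,"rx":0,"ry":0,"rz":0.08},
    {"gripper":1,"dx":0,"dy":0,"dz":0,"rx":0,"ry":0,"rz":0.08},
    {"gripper":1,"dx":0,"dy":0,"dz":0,"rx":0,"ry":0,"rz":0.08},
    {"gripper":1,"dx":0,"dy":0,"dz":0,"rx":0,"ry":0,"rz":0.08},
    {"gripper":1,"dx":0,"dy":0,"dz":0,"rx":0,"ry":0,"rz":0.08},
    {"gripper":1,"dx":0,"dy":0,"dz":0,"rx":0,"ry":0,"rz":0.08},
    {"gripper":1,"dx":0,"dy":0,"dz":0,"rx":0,"ry":0,"rz":0.08},
    {"gripper":1,"dx":0,"dy":0,"dz":0,"rx":0,"ry":0,"rz":0.08},
    {"gripper":1,"dx":0,"dy":0,"dz":0,"rx":0,"ry":0,"rz":0}
  ],
  "newtons": 60
}}

```text
t: 39.25
ee_pos: [0.4999, -0.0208, 0.1043]
tool_rot: [[-0.854, -0.52, 0.001], [-0.52, 0.854, -0.001], [-0.0, -0.001, -1.0]]
force: [-3.4, -3.0, 10.8]
opening: 0.018
```

```bash
python3 - <<'E'
from h import *
o=get_obs();print(o["ee_pos"],o["opening"],o["force"],o["moment"],np.degrees(np.arctan2(o["tool_rot"][1,0],o["tool_rot"][0,0]))+90)
E
```

```text
[ 0.4999 -0.0208  0.1043] 0.018024047634644866 [-3.4278 -3.0135 10.8493] [-0.8079  1.2133 -0.0201] -58.675090783068924
```

{"op": "carry_out", "data": {
  "commands": [
    {"gripper":1,"dx":0,"dy":0,"dz":0,"rx":0,"ry":0,"rz":0.05},
    {"gripper":1,"dx":0,"dy":0,"dz":0,"rx":0,"ry":0,"rz":0.05},
    {"gripper":1,"dx":0,"dy":0,"dz":0,"rx":0,"ry":0,"rz":0.05},
    {"gripper":1,"dx":0,"dy":0,"dz":0,"rx":0,"ry":0,"rz":0.05},
    {"gripper":1,"dx":0,"dy":0,"dz":0,"rx":0,"ry":0,"rz":0}
  ],
  "newtons": 60
}}

```text
t: 39.88
ee_pos: [0.4998, -0.0209, 0.1043]
tool_rot: [[-0.94, -0.34, 0.001], [-0.34, 0.94, -0.001], [-0.0, -0.001, -1.0]]
force: [-2.1, -1.7, 10.3]
opening: 0.0175
```

```bash
python3 - <<'E'
from h import *
o=get_obs();print(o["ee_pos"],o["opening"],o["force"],o["moment"],np.degrees(np.arctan2(o["tool_rot"][1,0],o["tool_rot"][0,0]))+90)
S=camera("side");T=camera("top")
x,y=px("side",[.5,-.02,.11]).astype(int)
a=cv2.resize(S[y-50:y+50,x-65:x+65,::-1],(780,600),interpolation=cv2.INTER_CUBIC)
cv2.imwrite("pics/turnA.png",a)
E
```

```text
[ 0.4998 -0.0209  0.1043] 0.017452254039766007 [-2.1344 -1.7145 10.2617] [-0.8258  1.3062  0.0552] -70.10965392921372
```

View pics/turnA.png

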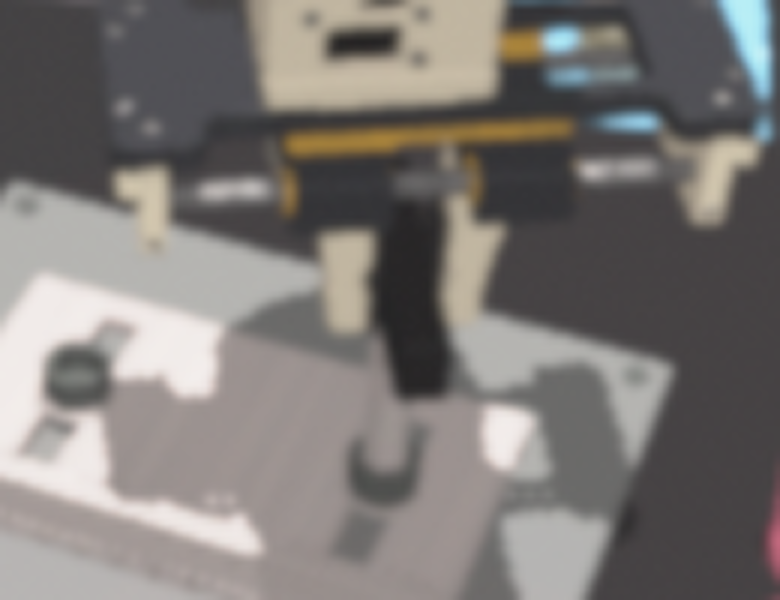

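The bar has turned with the jaws and the shaft sits in screw A at about (385,460). I'll keep turning until the stop shows up as torque.

{"op": "carry_out", "data": {
  "commands": [
    {"gripper":1,"dx":0,"dy":0,"dz":0,"rx":0,"ry":0,"rz":0.05},
    {"gripper":1,"dx":0,"dy":0,"dz":0,"rx":0,"ry":0,"rz":0.05},
    {"gripper":1,"dx":0,"dy":0,"dz":0,"rx":0,"ry":0,"rz":0}
  ],
  "newtons": 60
}}

```text
t: 40.35
ee_pos: [0.4997, -0.0208, 0.1043]
tool_rot: [[-0.97, -0.245, 0.001], [-0.245, 0.97, -0.001], [-0.0, -0.001, -1.0]]
force: [-3.5, -2.4, 11.6]
opening: 0.0178
```

```bash
python3 - <<'E'
from h import *
o=get_obs();print(o["ee_pos"],o["opening"],o["force"],o["moment"],np.degrees(np.arctan2(o["tool_rot"][1,0],o["tool_rot"][0,0]))+90)
E
```

```text
[ 0.4997 -0.0208  0.1043] 0.017834597400862368 [-3.5104 -2.3522 11.6487] [-0.775   1.3565  0.0768] -75.83862730959913
```

{"op": "carry_out", "data": {
  "commands": [
    {"gripper":1,"dx":0,"dy":0,"dz":0,"rx":0,"ry":0,"rz":0.05},
    {"gripper":1,"dx":0,"dy":0,"dz":0,"rx":0,"ry":0,"rz":0.05},
    {"gripper":1,"dx":0,"dy":0,"dz":0,"rx":0,"ry":0,"rz":0}
  ],
  "newtons": 60
}}

```text
t: 40.72
ee_pos: [0.4997, -0.0208, 0.1043]
tool_rot: [[-0.989, -0.147, 0.001], [-0.147, 0.989, -0.001], [-0.0, -0.001, -1.0]]
force: [-3.4, -2.3, 11.4]
opening: 0.0176
```

```bash
python3 - <<'E'
from h import *
o=get_obs();print(o["ee_pos"],o["opening"],o["force"],o["moment"],np.degrees(np.arctan2(o["tool_rot"][1,0],o["tool_rot"][0,0]))+90)
E
```

```text
[ 0.4997 -0.0208  0.1043] 0.017624583672031267 [-3.3706 -2.315  11.3625] [-0.7637  1.3195  0.1613] -81.5602800283105
```

{"op": "carry_out", "data": {
  "commands": [
    {"gripper":1,"dx":0,"dy":0,"dz":0,"rx":0,"ry":0,"rz":0.05},
    {"gripper":1,"dx":0,"dy":0,"dz":0,"rx":0,"ry":0,"rz":0.05},
    {"gripper":1,"dx":0,"dy":0,"dz":0,"rx":0,"ry":0,"rz":0}
  ],
  "newtons": 60
}}

```text
t: 41.1
ee_pos: [0.4997, -0.0209, 0.1043]
tool_rot: [[-0.999, -0.047, 0.0], [-0.047, 0.999, -0.001], [-0.0, -0.001, -1.0]]
force: [-2.7, -1.3, 11.5]
opening: 0.0176
```

```bash
python3 - <<'E'
from h import *
o=get_obs();print(o["ee_pos"],o["opening"],o["force"],o["moment"],np.degrees(np.arctan2(o["tool_rot"][1,0],o["tool_rot"][0,0]))+90)
E
```

```text
[ 0.4997 -0.0209  0.1043] 0.017637604160055876 [-2.7002 -1.3441 11.5277] [-0.7566  1.4311  0.2546] -87.2839687754261
```

```bash
python3 - <<'E'
from h import *
S=camera("side")
x,y=px("side",[.5,-.02,.11]).astype(int)
cv2.imwrite("pics/turnA2.png",cv2.resize(S[y-50:y+50,x-65:x+65,::-1],(780,600),interpolation=cv2.INTER_CUBIC))
R=get_obs()["tool_rot"];c=np.array([.4997,-.0209,.111+.024])
for s in(-.0475,.0475):
    for w in(-.009,.009):
        p=c+R[:,1]*s+R[:,0]*w;print(s,w,(px("side",p)-[x-65,y-50]+.5)*6)
E
```

```text
-0.0475 -0.009 [396.0325 150.5909]
-0.0475 0.009 [448.9109 157.765 ]
0.0475 -0.009 [351.9669 340.5772]
0.0475 0.009 [409.4035 349.0972]
```

View pics/turnA2.png

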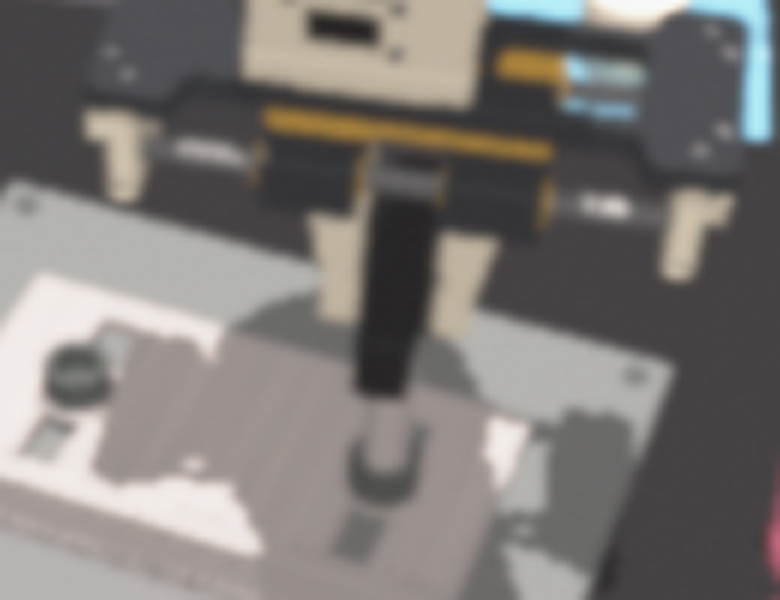

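{"op": "carry_out", "data": {
  "commands": [
    {"gripper":1,"dx":0,"dy":0,"dz":0,"rx":0,"ry":0,"rz":0.05},
    {"gripper":1,"dx":0,"dy":0,"dz":0,"rx":0,"ry":0,"rz":0.05},
    {"gripper":1,"dx":0,"dy":0,"dz":0,"rx":0,"ry":0,"rz":0}
  ],
  "newtons": 60
}}

```text
t: 41.52
ee_pos: [0.4996, -0.0209, 0.1043]
tool_rot: [[-0.999, 0.053, 0.0], [0.053, 0.999, -0.001], [-0.0, -0.001, -1.0]]
force: [-3.3, -2.2, 11.2]
opening: 0.0173
```

```bash
python3 - <<'E'
from h import *
o=get_obs();print(o["ee_pos"],o["opening"],o["force"],o["moment"],np.degrees(np.arctan2(o["tool_rot"][1,0],o["tool_rot"][0,0]))+90,o["joint_pos"])
E
```

```text
[ 0.4996 -0.0209  0.1043] 0.017307248153654618 [-3.306  -2.1695 11.1661] [-0.765   1.4677  0.0956] 266.98397090690105 [ 20.2085  10.9607 -30.5595   0.0731 -48.4779 -23.273 ]
```

```bash
python3 - <<'E'
from h import *
for i in range(5):
    S=camera("side");o=get_obs();print(o["t"],o["force"],o["moment"],o["effort"][5])
x,y=px("side",[.5,-.02,.11]).astype(int)
cv2.imwrite("pics/turnA3.png",cv2.resize(S[y-50:y+50,x-65:x+65,::-1],(780,600),interpolation=cv2.INTER_CUBIC))
R=get_obs()["tool_rot"]
for z in(.135,.109):
    c=np.array([.4997,-.0209,z])
    for d in(0,8,16):
        a=np.radians(d);u=R[:,1]*np.cos(a)+R[:,0]*np.sin(a)*1;w=-R[:,1]*np.sin(a)+R[:,0]*np.cos(a)
        print(z,d,[((px("side",c+u*.0475+w*k)-[x-65,y-50]+.5)*6).astype(int) for k in(-.009,.009)])
E
```

```text
41.575 [-3.6135 -0.938  11.6811] [-0.7251  1.406   0.17  ] -0.2581503801047802
41.625 [-2.5533 -1.5178 11.4322] [-0.7857  1.4536  0.1173] -0.18629735335707664
41.675 [-2.1119 -1.2085 11.0269] [-0.7675  1.4524  0.1587] -0.16847626771777868
41.725 [-2.7907 -2.4415 11.8073] [-0.733   1.4397  0.1253] -0.16452183946967125
41.775 [-3.2964 -2.5887 10.6852] [-0.731   1.4056  0.1786] -0.16355342231690884
0.135 0 [array([337, 335]), array([393, 348])]
0.135 8 [array([357, 342]), array([415, 349])]
0.135 16 [array([378, 346]), array([437, 347])]
0.109 0 [array([333, 394]), array([388, 407])]
0.109 8 [array([353, 400]), array([409, 407])]
0.109 16 [array([373, 405]), array([430, 406])]
```

View pics/turnA3.png

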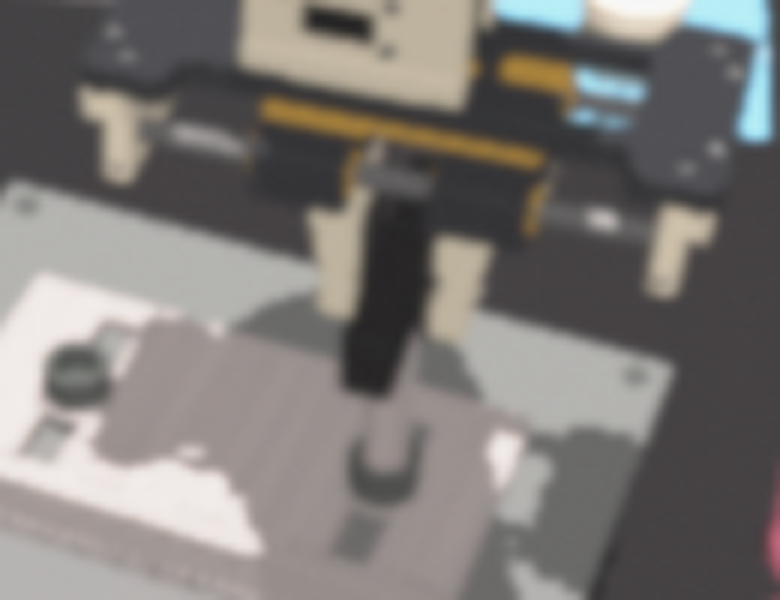

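Bar end is at (343–395, 390), which matches no lag behind the jaws, so the screw is still turning at its friction torque. Continuing.

{"op": "carry_out", "data": {
  "commands": [
    {"gripper":1,"dx":0,"dy":0,"dz":0,"rx":0,"ry":0,"rz":0.05},
    {"gripper":1,"dx":0,"dy":0,"dz":0,"rx":0,"ry":0,"rz":0.05},
    {"gripper":1,"dx":0,"dy":0,"dz":0,"rx":0,"ry":0,"rz":0}
  ],
  "newtons": 60
}}

```text
t: 42.15
ee_pos: [0.4996, -0.0209, 0.1043]
tool_rot: [[-0.988, 0.152, 0.0], [0.152, 0.988, -0.001], [-0.0, -0.001, -1.0]]
force: [-3.5, -1.8, 11.8]
opening: 0.0177
```

```bash
cat >> h.py <<'E'
def st():
    for i in range(3):
        camera("top");o=get_obs();print(o["t"],o["ee_pos"],o["force"],o["moment"],o["effort"][5],np.degrees(np.arctan2(o["tool_rot"][1,0],o["tool_rot"][0,0]))+90)
E
python3 -c "
from h import *
st()"
```

```text
42.2 [ 0.4996 -0.0209  0.1043] [-2.9889 -1.897  11.2436] [-0.7013  1.431   0.1307] -0.21561296191066504 261.2736570873228
42.25 [ 0.4996 -0.0208  0.1043] [-4.7485 -1.943  11.4498] [-0.7055  1.4629  0.0756] -0.1439869310706854 261.28612021292315
42.3 [ 0.4996 -0.0208  0.1043] [-2.2351 -1.8437 10.8222] [-0.6601  1.4976  0.1406] -0.12628558091819286 261.2866564866902
```

{"op": "carry_out", "data": {
  "commands": [
    {"gripper":1,"dx":0,"dy":0,"dz":0,"rx":0,"ry":0,"rz":0.05},
    {"gripper":1,"dx":0,"dy":0,"dz":0,"rx":0,"ry":0,"rz":0.05},
    {"gripper":1,"dx":0,"dy":0,"dz":0,"rx":0,"ry":0,"rz":0}
  ],
  "newtons": 60
}}

```text
t: 42.68
ee_pos: [0.4996, -0.0208, 0.1043]
tool_rot: [[-0.968, 0.25, 0.0], [0.25, 0.968, -0.001], [-0.001, -0.001, -1.0]]
force: [-3.5, -2.0, 12.0]
opening: 0.0175
```

```bash
python3 -c "
from h import *
st()
S=camera('side')
x,y=px('side',[.5,-.02,.11]).astype(int)
cv2.imwrite('pics/turnA4.png',cv2.resize(S[y-50:y+50,x-65:x+65,::-1],(780,600),interpolation=cv2.INTER_CUBIC))
R=get_obs()['tool_rot']
c=np.array([.4997,-.0209,.109])
for d in(0,8,16):
    a=np.radians(d);u=R[:,1]*np.cos(a)+R[:,0]*np.sin(a)*1;w=-R[:,1]*np.sin(a)+R[:,0]*np.cos(a)
    print(d,[((px('side',c+u*.0475+w*k)-[x-65,y-50]+.5)*6).astype(int) for k in(-.009,.009)])
"
```

```text
42.725 [ 0.4996 -0.0209  0.1042] [-3.5936 -1.4386 12.3221] [-0.6613  1.4915  0.0912] -0.1837995881214738 255.54237308082682
42.775 [ 0.4996 -0.0208  0.1043] [-3.1604 -1.0121 11.5966] [-0.6615  1.455   0.1106] -0.11138665722683072 255.55345494065483
42.825 [ 0.4996 -0.0208  0.1043] [-3.712  -1.4484 12.2948] [-0.6525  1.4867  0.0738] -0.09345956845209002 255.55037796338948
0 [array([307, 382]), array([358, 402])]
8 [array([325, 391]), array([378, 406])]
16 [array([344, 398]), array([400, 407])]
```

View pics/turnA4.png

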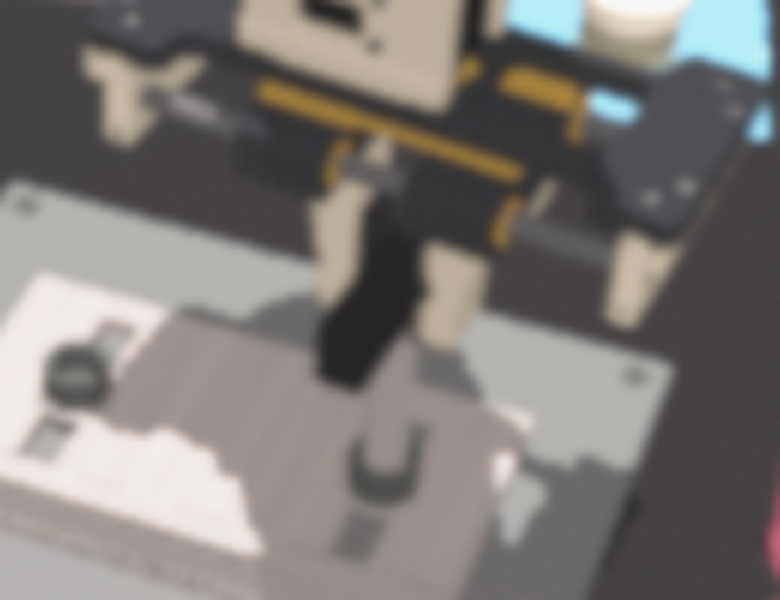

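{"op": "carry_out", "data": {
  "commands": [
    {"gripper":1,"dx":0,"dy":0,"dz":-1,"rx":0,"ry":0,"rz":0},
    {"gripper":1,"dx":0,"dy":0,"dz":-0.6,"rx":0,"ry":0,"rz":0},
    {"gripper":1,"dx":0,"dy":0,"dz":0,"rx":0,"ry":0,"rz":-0.17},
    {"gripper":1,"dx":0,"dy":0,"dz":0,"rx":0,"ry":0,"rz":-0.17},
    {"gripper":1,"dx":0,"dy":0,"dz":0,"rx":0,"ry":0,"rz":-0.17},
    {"gripper":1,"dx":0,"dy":0,"dz":0,"rx":0,"ry":0,"rz":-0.17},
    {"gripper":1,"dx":0,"dy":0,"dz":0,"rx":0,"ry":0,"rz":0},
    {"gripper":1,"dx":0,"dy":0,"dz":0,"rx":0,"ry":0,"rz":0}
  ],
  "newtons": 60
}}

```text
t: 43.88
ee_pos: [0.4995, -0.0203, 0.1193]
tool_rot: [[-0.912, -0.411, -0.0], [-0.411, 0.912, 0.0], [-0.0, 0.0, -1.0]]
force: [-0.7, 0.1, -1.0]
opening: 0.0178
```

```bash
python3 -c "
from h import *
st()
"
```

```text
43.925 [ 0.4995 -0.0204  0.1193] [-0.131  -0.0632 -0.6514] [ 0.0611  0.0045 -0.0055] -0.020486778812482953 -65.71216510958021
43.975 [ 0.4995 -0.0204  0.1193] [ 0.4458 -0.674  -1.3998] [ 0.0647 -0.0125 -0.0588] -0.041933306492865086 -65.67264601376291
44.025 [ 0.4995 -0.0204  0.1193] [ 0.3467 -1.2499 -1.6808] [ 0.0875 -0.0777 -0.0066] -0.041745667112991214 -65.64204468871759
```

{"op": "carry_out", "data": {
  "commands": [
    {"gripper":1,"dx":0,"dy":0,"dz":0.4,"rx":0,"ry":0,"rz":0},
    {"gripper":1,"dx":0,"dy":0,"dz":0.3,"rx":0,"ry":0,"rz":0},
    {"gripper":1,"dx":0,"dy":0,"dz":0.2,"rx":0,"ry":0,"rz":0},
    {"gripper":1,"dx":0,"dy":0,"dz":0,"rx":0,"ry":0,"rz":0}
  ],
  "newtons": 60
}}

```text
t: 44.52
ee_pos: [0.4994, -0.0205, 0.11]
tool_rot: [[-0.91, -0.414, -0.0], [-0.414, 0.91, -0.0], [0.0, -0.0, -1.0]]
force: [-0.4, -0.9, -1.6]
opening: 0.0178
```

```bash
python3 -c "
from h import *
st()
"
```

```text
44.575 [ 0.4994 -0.0206  0.1101] [-0.7466 -1.0216 -1.6482] [-0.3513 -0.1347  0.0357] -0.003896648995578289 -65.54601935398162
44.625 [ 0.4994 -0.0205  0.1102] [ 1.2803 -1.6925 -2.9537] [-0.2808 -0.1833 -0.0154] -0.003514286654535681 -65.53645046379327
44.675 [ 0.4995 -0.0205  0.1102] [ 0.6848 -0.4389 -2.1158] [-0.2846 -0.1273 -0.0404] -0.003273815309512429 -65.54157265946046
```

{"op": "carry_out", "data": {
  "commands": [
    {"gripper":1,"dx":0,"dy":0,"dz":0.3,"rx":0,"ry":0,"rz":0},
    {"gripper":1,"dx":0,"dy":0,"dz":0.3,"rx":0,"ry":0,"rz":0},
    {"gripper":1,"dx":0,"dy":0,"dz":0.1,"rx":0,"ry":0,"rz":0},
    {"gripper":1,"dx":0,"dy":0,"dz":0,"rx":0,"ry":0,"rz":0}
  ],
  "newtons": 60
}}

```text
t: 45.18
ee_pos: [0.4999, -0.0205, 0.1042]
tool_rot: [[-0.91, -0.415, 0.001], [-0.415, 0.91, -0.0], [-0.001, -0.001, -1.0]]
force: [-3.3, -0.8, 9.7]
opening: 0.0173
```

```bash
python3 -c "
from h import *
st()
"
```

```text
45.225 [ 0.4999 -0.0206  0.1043] [-2.8569 -0.8635 10.1222] [-0.2766  1.3307 -0.0168] -0.003448135103099048 -65.5029174028684
45.275 [ 0.4999 -0.0205  0.1043] [-3.0356 -0.0915 10.8493] [-0.2579  1.334   0.0053] -0.0035587375896284357 -65.50576876896821
45.325 [ 0.4999 -0.0205  0.1043] [-2.5615 -0.4026 10.1741] [-0.2585  1.3087  0.0227] -0.0035969789314549416 -65.50352721993079
```

{"op": "carry_out", "data": {
  "commands": [
    {"gripper":1,"dx":0,"dy":0,"dz":0,"rx":0,"ry":0,"rz":0.06},
    {"gripper":1,"dx":0,"dy":0,"dz":0,"rx":0,"ry":0,"rz":0.06},
    {"gripper":1,"dx":0,"dy":0,"dz":0,"rx":0,"ry":0,"rz":0.06},
    {"gripper":1,"dx":0,"dy":0,"dz":0,"rx":0,"ry":0,"rz":0}
  ],
  "newtons": 60
}}

```text
t: 45.82
ee_pos: [0.4998, -0.0208, 0.1043]
tool_rot: [[-0.97, -0.244, 0.001], [-0.244, 0.97, -0.001], [-0.0, -0.001, -1.0]]
force: [-2.8, -1.3, 10.0]
opening: 0.0176
```

```bash
python3 -c "
from h import *
st()
"
```

```text
45.875 [ 0.4997 -0.0208  0.1043] [-3.5728 -1.4857  9.8875] [-0.8343  1.4161  0.0032] -0.15999002382159233 -75.82191717898539
45.925 [ 0.4997 -0.0208  0.1043] [-3.08   -1.9652 10.2081] [-0.8001  1.4077  0.0457] -0.07143101189285517 -75.810152588548
45.975 [ 0.4997 -0.0208  0.1043] [-3.0891 -1.3403 10.4922] [-0.7617  1.415   0.021 ] -0.049385824240744114 -75.81081644244694
```

{"op": "carry_out", "data": {
  "commands": [
    {"gripper":1,"dx":0,"dy":0,"dz":0,"rx":0,"ry":0,"rz":0.05},
    {"gripper":1,"dx":0,"dy":0,"dz":0,"rx":0,"ry":0,"rz":0.05},
    {"gripper":1,"dx":0,"dy":0,"dz":0,"rx":0,"ry":0,"rz":0}
  ],
  "newtons": 60
}}

```text
t: 46.35
ee_pos: [0.4997, -0.0208, 0.1043]
tool_rot: [[-0.989, -0.147, 0.001], [-0.147, 0.989, -0.001], [-0.0, -0.001, -1.0]]
force: [-2.6, -2.4, 10.0]
opening: 0.0178
```

```bash
python3 -c "
from h import *
st()
"
```

```text
46.4 [ 0.4997 -0.0209  0.1043] [-3.432  -2.0696 10.9133] [-0.8008  1.4232  0.1536] -0.2447253931313753 -81.53342536746865
46.45 [ 0.4997 -0.0208  0.1043] [-3.7954 -2.3148 11.0337] [-0.7807  1.4259  0.1287] -0.17131218686699867 -81.52847406392203
46.5 [ 0.4997 -0.0208  0.1043] [-2.8233 -1.8123 10.9382] [-0.8069  1.4814  0.1236] -0.1532778237015009 -81.52763431416525
```

{"op": "carry_out", "data": {
  "commands": [
    {"gripper":1,"dx":0,"dy":0,"dz":0,"rx":0,"ry":0,"rz":0.05},
    {"gripper":1,"dx":0,"dy":0,"dz":0,"rx":0,"ry":0,"rz":0.05},
    {"gripper":1,"dx":0,"dy":0,"dz":0,"rx":0,"ry":0,"rz":0}
  ],
  "newtons": 60
}}

```text
t: 46.88
ee_pos: [0.4997, -0.0209, 0.1043]
tool_rot: [[-0.999, -0.047, 0.0], [-0.047, 0.999, -0.001], [-0.0, -0.001, -1.0]]
force: [-3.2, -1.6, 10.6]
opening: 0.0172
```

```bash
python3 -c "
from h import *
st()
"
```

```text
46.925 [ 0.4997 -0.0208  0.1043] [-3.0371 -1.193  10.8784] [-0.819   1.4427  0.146 ] -0.2894902601838112 -87.26016763877618
46.975 [ 0.4997 -0.0209  0.1043] [-3.653  -1.9682 10.2337] [-0.7979  1.4418  0.1813] -0.21702947560697794 -87.25345745285452
47.025 [ 0.4997 -0.0208  0.1043] [-2.7724 -1.7793 10.4934] [-0.7595  1.4657  0.2076] -0.19920062273740768 -87.24684904180711
```

Re-seating settled it: the key fits at −65.5° and torque starts near −74° on both passes. That matches screw A against its stop (expected −65.2°, plus about 8° of play). On to screw B.

{"op": "carry_out", "data": {
  "commands": [
    {"gripper":1,"dx":0,"dy":0,"dz":0,"rx":0,"ry":0,"rz":-0.17},
    {"gripper":1,"dx":0,"dy":0,"dz":-1.5,"rx":0,"ry":0,"rz":0},
    {"gripper":1,"dx":0,"dy":0,"dz":-3.5,"rx":0,"ry":0,"rz":0},
    {"gripper":1,"dx":0,"dy":0,"dz":0,"rx":0,"ry":0,"rz":-0.182},
    {"gripper":1,"dx":0,"dy":0,"dz":0,"rx":0,"ry":0,"rz":-0.182},
    {"gripper":1,"dx":0,"dy":0,"dz":0,"rx":0,"ry":0,"rz":-0.182},
    {"gripper":1,"dx":0,"dy":0,"dz":0,"rx":0,"ry":0,"rz":-0.182},
    {"gripper":1,"dx":0,"dy":0,"dz":0,"rx":0,"ry":0,"rz":-0.182},
    {"gripper":1,"dx":0,"dy":0,"dz":0,"rx":0,"ry":0,"rz":-0.182},
    {"gripper":1,"dx":0,"dy":0,"dz":0,"rx":0,"ry":0,"rz":0},
    {"gripper":1,"dx":0,"dy":0,"dz":0,"rx":0,"ry":0,"rz":0}
  ],
  "newtons": 60
}}

```text
t: 48.4
ee_pos: [0.4996, -0.0203, 0.1536]
tool_rot: [[-0.264, -0.964, 0.0], [-0.964, 0.264, 0.0], [-0.0, -0.0, -1.0]]
force: [1.4, 0.1, -1.8]
opening: 0.0179
```

```bash
python3 -c "
from h import *
st()
go(.6186,-.0371,.14,74.9)
jars()
"
```

```text
48.45 [ 0.4995 -0.0204  0.1535] [ 0.3261 -0.3357 -0.8958] [ 0.0042 -0.0239 -0.041 ] -0.052677917992696166 -15.2575195556811
48.5 [ 0.4995 -0.0204  0.1534] [-0.0275  0.3128 -1.3287] [ 0.0088 -0.0093  0.0238] -0.06935273995622993 -15.203993887256146
48.55 [ 0.4995 -0.0204  0.1534] [ 0.0055 -0.0593 -2.2825] [-0.0134  0.0079 -0.0051] -0.06361057050526142 -15.152424224235617
shift cm [ -1.5005 -11.933    1.3357] turn [ 0.      0.0001 -0.0009] t 48.55
jar px [444.1326 200.4265] 279 plate [ 0.5715 -0.4011] mat [ 0.5729 -0.4043]
jar px [403.8567 215.6416] 293 plate [ 0.5346 -0.3056] mat [ 0.5357 -0.308 ]
jar px [445.1757 250.6655] 296 plate [ 0.4543 -0.3992] mat [ 0.4548 -0.4024]
jar px [409.2567 252.7133] 300 plate [ 0.4488 -0.3158] mat [ 0.4492 -0.3184]
```

One jar was knocked to (0.573,−0.404). By my mat frame it is still fully on the mat, with about 9 mm to spare; I'll look again at the end.

{"op": "carry_out", "data": {
  "commands": [
    {"gripper":1,"dx":-0.5,"dy":-4,"dz":0,"rx":0,"ry":0,"rz":0},
    {"gripper":1,"dx":-0.5,"dy":-4,"dz":0,"rx":0,"ry":0,"rz":0},
    {"gripper":1,"dx":-0.5,"dy":-3.93,"dz":0,"rx":0,"ry":0,"rz":0},
    {"gripper":1,"dx":0,"dy":0,"dz":2,"rx":0,"ry":0,"rz":0},
    {"gripper":1,"dx":0,"dy":0,"dz":1.4,"rx":0,"ry":0,"rz":0},
    {"gripper":1,"dx":0,"dy":0,"dz":0,"rx":0,"ry":0,"rz":0},
    {"gripper":1,"dx":0,"dy":0,"dz":0,"rx":0,"ry":0,"rz":0}
  ],
  "newtons": 60
}}

```text
t: 49.48
ee_pos: [0.6188, -0.0367, 0.12]
tool_rot: [[-0.259, -0.966, 0.001], [-0.966, 0.259, -0.0], [-0.0, -0.001, -1.0]]
force: [0.7, 0.8, -2.0]
opening: 0.0179
```

```bash
python3 -c "
from h import *
st()
go(.6186,-.0371,.11,74.9)
"
```

```text
49.525 [ 0.6189 -0.0367  0.1203] [ 0.2507  0.0807 -1.1072] [ 0.0245 -0.0045 -0.0036] -0.006194991728989407 -14.985855227916744
49.575 [ 0.619  -0.0367  0.1203] [ 0.2236 -1.4852 -1.4119] [ 0.0151 -0.0235  0.0199] -0.00466415542177856 -14.989227082870713
49.625 [ 0.619  -0.0366  0.1203] [-0.1633  0.5319 -1.3779] [0.0076 0.0248 0.023 ] -0.003505623826640658 -14.986515526600272
shift cm [0.0573 0.0286 1.0304] turn [-0.0015  0.0007  0.002 ] t 49.625
```

{"op": "carry_out", "data": {
  "commands": [
    {"gripper":1,"dx":0.05,"dy":0.03,"dz":0.3,"rx":0,"ry":0,"rz":0},
    {"gripper":1,"dx":0,"dy":0,"dz":0.3,"rx":0,"ry":0,"rz":0},
    {"gripper":1,"dx":0,"dy":0,"dz":0.2,"rx":0,"ry":0,"rz":0},
    {"gripper":1,"dx":0,"dy":0,"dz":0.2,"rx":0,"ry":0,"rz":0},
    {"gripper":1,"dx":0,"dy":0,"dz":0,"rx":0,"ry":0,"rz":0}
  ],
  "newtons": 60
}}

```text
t: 50.25
ee_pos: [0.6182, -0.0372, 0.109]
tool_rot: [[-0.259, -0.966, -0.0], [-0.966, 0.259, -0.0], [0.0, 0.0, -1.0]]
force: [0.2, -0.1, -1.9]
opening: 0.0176
```

```bash
python3 -c "
from h import *
st()
"
```

```text
50.3 [ 0.6182 -0.0372  0.1091] [-0.1632  0.0321 -1.7751] [-0.0703 -0.1154 -0.0028] -0.0006724552076775581 -14.996056219570193
50.35 [ 0.6182 -0.0372  0.1092] [-0.5188  0.679  -1.8721] [-0.0319 -0.0884  0.013 ] -0.0006075392775528599 -14.997246368028641
50.4 [ 0.6182 -0.0372  0.1093] [ 0.5718  0.0505 -1.249 ] [-0.0408 -0.0282  0.0076] -0.0005755624806624837 -14.998241542348566
```

{"op": "carry_out", "data": {
  "commands": [
    {"gripper":1,"dx":0,"dy":0,"dz":0.25,"rx":0,"ry":0,"rz":0},
    {"gripper":1,"dx":0,"dy":0,"dz":0.25,"rx":0,"ry":0,"rz":0},
    {"gripper":1,"dx":0,"dy":0,"dz":0.1,"rx":0,"ry":0,"rz":0},
    {"gripper":1,"dx":0,"dy":0,"dz":0,"rx":0,"ry":0,"rz":0}
  ],
  "newtons": 60
}}

```text
t: 50.9
ee_pos: [0.6186, -0.0373, 0.1044]
tool_rot: [[-0.258, -0.966, 0.001], [-0.966, 0.258, -0.0], [0.0, -0.001, -1.0]]
force: [-0.8, 0.9, 6.8]
opening: 0.0178
```

```bash
python3 -c "
from h import *
st()
"
```

```text
50.95 [ 0.6186 -0.0373  0.1044] [-2.4239 -0.0394  7.2809] [0.2047 0.9897 0.0266] 2.141048128123657e-05 -14.972955681489864
51.0 [ 0.6186 -0.0373  0.1044] [-2.9308  0.8375  7.6243] [ 0.2435  1.064  -0.0136] 4.203161211080442e-05 -14.975601471784898
51.05 [ 0.6186 -0.0373  0.1044] [-1.8564  0.4579  6.262 ] [ 0.224   1.0967 -0.0656] 4.5037153313387535e-05 -14.973646749758515
```

{"op": "carry_out", "data": {
  "commands": [
    {"gripper":1,"dx":0,"dy":0,"dz":0.03,"rx":0,"ry":0,"rz":0.08},
    {"gripper":1,"dx":0,"dy":0,"dz":0,"rx":0,"ry":0,"rz":0.08},
    {"gripper":1,"dx":0,"dy":0,"dz":0,"rx":0,"ry":0,"rz":0.08},
    {"gripper":1,"dx":0,"dy":0,"dz":0,"rx":0,"ry":0,"rz":0.08},
    {"gripper":1,"dx":0,"dy":0,"dz":0,"rx":0,"ry":0,"rz":0.08},
    {"gripper":1,"dx":0,"dy":0,"dz":0,"rx":0,"ry":0,"rz":0.08},
    {"gripper":1,"dx":0,"dy":0,"dz":0,"rx":0,"ry":0,"rz":0.08},
    {"gripper":1,"dx":0,"dy":0,"dz":0,"rx":0,"ry":0,"rz":0.08},
    {"gripper":1,"dx":0,"dy":0,"dz":0,"rx":0,"ry":0,"rz":0}
  ],
  "newtons": 60
}}

```text
t: 52.18
ee_pos: [0.6187, -0.0376, 0.1044]
tool_rot: [[-0.785, -0.62, 0.001], [-0.62, 0.785, -0.001], [-0.001, -0.001, -1.0]]
force: [-3.1, -0.1, 8.8]
opening: 0.0176
```

```bash
python3 -c "
from h import *
st()
"
```

```text
52.225 [ 0.6187 -0.0376  0.1044] [-2.3071 -1.0614  7.9639] [-0.4015  1.0834  0.0631] -0.21262841764837503 -51.6471505437481
52.275 [ 0.6187 -0.0376  0.1044] [-2.508  -1.3259  7.9462] [-0.3264  1.1021  0.0938] -0.0948183867149055 -51.630940490463615
52.325 [ 0.6187 -0.0376  0.1044] [-2.4978 -1.2567  8.5758] [-0.355   1.0534  0.0718] -0.0658087944611907 -51.63027891759293
```

{"op": "carry_out", "data": {
  "commands": [
    {"gripper":1,"dx":0,"dy":0,"dz":0,"rx":0,"ry":0,"rz":0.08},
    {"gripper":1,"dx":0,"dy":0,"dz":0,"rx":0,"ry":0,"rz":0.08},
    {"gripper":1,"dx":0,"dy":0,"dz":0,"rx":0,"ry":0,"rz":0.08},
    {"gripper":1,"dx":0,"dy":0,"dz":0,"rx":0,"ry":0,"rz":0.08},
    {"gripper":1,"dx":0,"dy":0,"dz":0,"rx":0,"ry":0,"rz":0.08},
    {"gripper":1,"dx":0,"dy":0,"dz":0,"rx":0,"ry":0,"rz":0}
  ],
  "newtons": 60
}}

```text
t: 53.08
ee_pos: [0.6186, -0.0377, 0.1044]
tool_rot: [[-0.964, -0.265, 0.001], [-0.265, 0.964, -0.001], [-0.001, -0.001, -1.0]]
force: [-2.6, -1.3, 8.8]
opening: 0.0176
```

```bash
python3 -c "
from h import *
st()
"
```

```text
53.125 [ 0.6185 -0.0377  0.1044] [-2.2615 -0.5786  8.8569] [-0.3438  1.2094  0.0721] -0.21272429265081882 -74.56229657297237
53.175 [ 0.6186 -0.0376  0.1044] [-3.1827 -1.0187  9.0638] [-0.304   1.1381  0.0472] -0.0949323596432805 -74.55072301958401
53.225 [ 0.6185 -0.0377  0.1044] [-2.1935 -0.5634  8.3697] [-0.3455  1.2222  0.0522] -0.06581077817827463 -74.55045215703092
```

{"op": "carry_out", "data": {
  "commands": [
    {"gripper":1,"dx":0,"dy":0,"dz":0,"rx":0,"ry":0,"rz":0.06},
    {"gripper":1,"dx":0,"dy":0,"dz":0,"rx":0,"ry":0,"rz":0.06},
    {"gripper":1,"dx":0,"dy":0,"dz":0,"rx":0,"ry":0,"rz":0}
  ],
  "newtons": 60
}}

```text
t: 53.6
ee_pos: [0.6185, -0.0376, 0.1044]
tool_rot: [[-0.989, -0.148, 0.001], [-0.148, 0.989, -0.001], [-0.001, -0.001, -1.0]]
force: [-3.7, -1.6, 9.5]
opening: 0.0176
```

```bash
python3 -c "
from h import *
st()
"
```

```text
53.65 [ 0.6185 -0.0377  0.1044] [-2.4914 -0.9817  9.0082] [-0.3076  1.2982  0.0894] -0.2480862010270357 -81.42842779797076
53.7 [ 0.6185 -0.0377  0.1044] [-2.5919 -0.5848  8.8425] [-0.2791  1.2776  0.1326] -0.16006185673177242 -81.41779454388569
53.75 [ 0.6185 -0.0377  0.1044] [-3.3642 -0.4614  9.2523] [-0.3025  1.2589  0.1224] -0.13839458115398884 -81.41687021572648
```

{"op": "carry_out", "data": {
  "commands": [
    {"gripper":1,"dx":0,"dy":0,"dz":0,"rx":0,"ry":0,"rz":0.05},
    {"gripper":1,"dx":0,"dy":0,"dz":0,"rx":0,"ry":0,"rz":0.05},
    {"gripper":1,"dx":0,"dy":0,"dz":0,"rx":0,"ry":0,"rz":0}
  ],
  "newtons": 60
}}

```text
t: 54.12
ee_pos: [0.6185, -0.0376, 0.1044]
tool_rot: [[-0.999, -0.049, 0.001], [-0.049, 0.999, -0.001], [-0.001, -0.001, -1.0]]
force: [-2.8, -1.8, 8.9]
opening: 0.0176
```

```bash
python3 -c "
from h import *
st()
"
```

```text
54.175 [ 0.6185 -0.0377  0.1044] [-3.1934 -0.6336  9.1231] [-0.2695  1.3515  0.1906] -0.296664722263813 -87.14849196283981
54.225 [ 0.6185 -0.0376  0.1044] [-2.4965 -0.6671  9.925 ] [-0.3272  1.2731  0.1907] -0.22416412364691496 -87.13985372749215
54.275 [ 0.6185 -0.0376  0.1044] [-2.5421 -1.3509  8.2515] [-0.2934  1.3154  0.1621] -0.20626007113605738 -87.13595549138714
```

{"op": "carry_out", "data": {
  "commands": [
    {"gripper":1,"dx":0,"dy":0,"dz":0,"rx":0,"ry":0,"rz":-0.17},
    {"gripper":1,"dx":0,"dy":0,"dz":-1.5,"rx":0,"ry":0,"rz":0},
    {"gripper":1,"dx":0,"dy":0,"dz":-3.5,"rx":0,"ry":0,"rz":0},
    {"gripper":1,"dx":0,"dy":0,"dz":-4,"rx":0,"ry":0,"rz":0},
    {"gripper":1,"dx":0,"dy":0,"dz":0,"rx":0,"ry":0,"rz":-0.165},
    {"gripper":1,"dx":0,"dy":0,"dz":0,"rx":0,"ry":0,"rz":-0.165},
    {"gripper":1,"dx":0,"dy":0,"dz":0,"rx":0,"ry":0,"rz":-0.165},
    {"gripper":1,"dx":0,"dy":0,"dz":0,"rx":0,"ry":0,"rz":-0.165},
    {"gripper":1,"dx":0,"dy":0,"dz":0,"rx":0,"ry":0,"rz":-0.165},
    {"gripper":1,"dx":0,"dy":0,"dz":0,"rx":0,"ry":0,"rz":-0.165},
    {"gripper":1,"dx":0,"dy":0,"dz":0,"rx":0,"ry":0,"rz":-0.165},
    {"gripper":1,"dx":0,"dy":0,"dz":0,"rx":0,"ry":0,"rz":-0.165},
    {"gripper":1,"dx":0,"dy":0,"dz":0,"rx":0,"ry":0,"rz":0},
    {"gripper":1,"dx":0,"dy":0,"dz":0,"rx":0,"ry":0,"rz":0}
  ],
  "newtons": 60
}}

```text
t: 56.02
ee_pos: [0.6182, -0.0372, 0.1933]
tool_rot: [[-0.037, -0.999, 0.0], [-0.999, 0.037, 0.0], [-0.0, -0.0, -1.0]]
force: [0.3, -0.4, -1.0]
opening: 0.0175
```

```bash
python3 -c "
from h import *
st()
go(.4897,.3388,.195,88.2)
jars()
"
```

```text
56.075 [ 0.6182 -0.0372  0.1932] [-0.0214 -0.0678 -1.7627] [-0.0043  0.0379  0.0052] -0.050260137068107724 -2.0577041732432804
56.125 [ 0.6182 -0.0372  0.1931] [ 0.2013  0.9319 -1.6679] [-0.0714  0.0167 -0.0012] -0.06428254768252373 -2.0096062773250054
56.175 [ 0.6182 -0.0372  0.1931] [ 0.3616 -0.357  -1.372 ] [-0.0031 -0.0269  0.0179] -0.058562433114275336 -1.9630265115630863
shift cm [-37.139   14.1306  -0.1892] turn [-0.      0.0001 -0.0028] t 56.175
jar px [444.0993 200.5294] 272 plate [ 0.5713 -0.401 ] mat [ 0.5726 -0.4042]
jar px [403.8625 215.5979] 291 plate [ 0.5347 -0.3056] mat [ 0.5358 -0.308 ]
jar px [445.0887 250.6451] 293 plate [ 0.4543 -0.399 ] mat [ 0.4548 -0.4022]
jar px [409.2365 252.7128] 296 plate [ 0.4488 -0.3158] mat [ 0.4492 -0.3183]
```

{"op": "carry_out", "data": {
  "commands": [
    {"gripper":1,"dx":-3,"dy":1.1,"dz":0,"rx":0,"ry":0,"rz":0},
    {"gripper":1,"dx":-5,"dy":1.9,"dz":0,"rx":0,"ry":0,"rz":0},
    {"gripper":1,"dx":-5,"dy":1.9,"dz":0,"rx":0,"ry":0,"rz":0},
    {"gripper":1,"dx":-5,"dy":1.9,"dz":0,"rx":0,"ry":0,"rz":0},
    {"gripper":1,"dx":-5,"dy":1.9,"dz":0,"rx":0,"ry":0,"rz":0},
    {"gripper":1,"dx":-5,"dy":1.9,"dz":0,"rx":0,"ry":0,"rz":0},
    {"gripper":1,"dx":-5,"dy":1.9,"dz":0,"rx":0,"ry":0,"rz":0},
    {"gripper":1,"dx":-3.1,"dy":1.2,"dz":0,"rx":0,"ry":0,"rz":0},
    {"gripper":1,"dx":-1,"dy":0.4,"dz":0,"rx":0,"ry":0,"rz":0},
    {"gripper":1,"dx":0,"dy":0,"dz":3,"rx":0,"ry":0,"rz":0},
    {"gripper":1,"dx":0,"dy":0,"dz":2,"rx":0,"ry":0,"rz":0},
    {"gripper":1,"dx":0,"dy":0,"dz":0,"rx":0,"ry":0,"rz":0},
    {"gripper":1,"dx":0,"dy":0,"dz":0,"rx":0,"ry":0,"rz":0}
  ],
  "newtons": 60
}}

```text
t: 57.85
ee_pos: [0.4898, 0.338, 0.1439]
tool_rot: [[-0.032, -0.999, 0.001], [-0.999, 0.032, 0.0], [-0.0, -0.001, -1.0]]
force: [0.5, 0.1, -1.6]
opening: 0.0177
```

```bash
python3 -c "
from h import *
st()
go(.4897,.3388,.1010,88.2)
"
```

```text
57.9 [0.4898 0.3382 0.1442] [-0.2296  0.5325 -0.7082] [-0.0076  0.0112 -0.0037] -0.0038919974758755416 -1.8520672652863226
57.95 [0.4897 0.3383 0.1442] [-0.2328  0.1501 -1.9538] [-0.0701 -0.0583 -0.0225] -0.002865564892999828 -1.8490832296297839
58.0 [0.4896 0.3383 0.1441] [-0.0838 -0.5767 -0.6568] [-0.0469  0.0131 -0.0086] -0.0021507836936507374 -1.8397461702042506
shift cm [-0.0397 -0.0013  4.3112] turn [-0.0012  0.0014 -0.0007] t 58.0
```

{"op": "carry_out", "data": {
  "commands": [
    {"gripper":1,"dx":-0.04,"dy":0,"dz":1.5,"rx":0,"ry":0,"rz":0},
    {"gripper":1,"dx":0,"dy":0,"dz":1.5,"rx":0,"ry":0,"rz":0},
    {"gripper":1,"dx":0,"dy":0,"dz":0.7,"rx":0,"ry":0,"rz":0},
    {"gripper":1,"dx":0,"dy":0,"dz":0.5,"rx":0,"ry":0,"rz":0},
    {"gripper":1,"dx":0,"dy":0,"dz":0.1,"rx":0,"ry":0,"rz":0},
    {"gripper":1,"dx":0,"dy":0,"dz":0,"rx":0,"ry":0,"rz":0}
  ],
  "newtons": 60
}}

```text
t: 58.75
ee_pos: [0.489, 0.3383, 0.1007]
tool_rot: [[-0.031, -1.0, 0.0], [-1.0, 0.031, -0.0], [0.0, -0.0, -1.0]]
force: [-3.2, -2.1, 5.5]
opening: 0.0174
```

```bash
python3 -c "
from h import *
st()
"
```

```text
58.8 [0.4889 0.3383 0.1006] [-3.0153 -2.259   5.4129] [-0.7142  1.2298 -0.0321] 0.010207987215835601 -1.8022192717154155
58.85 [0.489  0.3383 0.1007] [-3.387  -2.2325  4.2707] [-0.7898  1.1808 -0.0557] 0.009536056313663721 -1.8075323893965844
58.9 [0.489  0.3383 0.1007] [-3.3138 -1.8783  5.9186] [-0.7745  1.1931 -0.0298] 0.009228829003404826 -1.8017695460925864
```

{"op": "carry_out", "data": {
  "commands": [
    {"gripper":0.2,"dx":0,"dy":0,"dz":0,"rx":0,"ry":0,"rz":0},
    {"gripper":0.2,"dx":0,"dy":0,"dz":0,"rx":0,"ry":0,"rz":0},
    {"gripper":0.2,"dx":0,"dy":0,"dz":0,"rx":0,"ry":0,"rz":0},
    {"gripper":0.2,"dx":0,"dy":0,"dz":-2,"rx":0,"ry":0,"rz":0},
    {"gripper":0.2,"dx":0,"dy":0,"dz":-4,"rx":0,"ry":0,"rz":0},
    {"gripper":0.2,"dx":0,"dy":0,"dz":-5,"rx":0,"ry":0,"rz":0},
    {"gripper":0.2,"dx":-4.5,"dy":3.5,"dz":0,"rx":0,"ry":0,"rz":0},
    {"gripper":0.2,"dx":-4.5,"dy":3.5,"dz":0,"rx":0,"ry":0,"rz":0},
    {"gripper":0.2,"dx":-4.5,"dy":3.5,"dz":0,"rx":0,"ry":0,"rz":0},
    {"gripper":0.2,"dx":-4.5,"dy":3.5,"dz":0,"rx":0,"ry":0,"rz":0},
    {"gripper":0.2,"dx":-4.5,"dy":3.5,"dz":0,"rx":0,"ry":0,"rz":0},
    {"gripper":0.2,"dx":-4,"dy":3,"dz":0,"rx":0,"ry":0,"rz":0},
    {"gripper":0.2,"dx":0,"dy":0,"dz":0,"rx":0,"ry":0,"rz":0},
    {"gripper":0.2,"dx":0,"dy":0,"dz":0,"rx":0,"ry":0,"rz":0}
  ],
  "newtons": 30
}}

```text
t: 60.65
ee_pos: [0.2924, 0.6097, 0.2095]
tool_rot: [[-0.031, -1.0, -0.0], [-1.0, 0.031, -0.001], [0.001, 0.0, -1.0]]
force: [0.2, -0.7, 0.8]
opening: 0.0351
```

```bash
python3 - <<'E'
from h import *
o=get_obs();print(o["t"],o["ee_pos"],o["force"])
T=camera("top");S=camera("side")
f=lambda i:cv2.resize(i[:,:,::-1],(400,300),interpolation=cv2.INTER_CUBIC)
cv2.imwrite("pics/fin.png",np.vstack([np.hstack([f(T),f(S)]),np.hstack([f(T[140:200,225:305]),f(T[190:280,90:210])])]))
jars()
g=T.astype(float).mean(2)
for r in range(147,160):print(r,g[r,260:275].astype(int))
E
```

```text
60.65 [0.2924 0.6097 0.2095] [ 0.2081 -0.7328  0.7768]
jar px [444.1061 200.4773] 264 plate [ 0.5714 -0.4011] mat [ 0.5728 -0.4043]
jar px [403.6109 215.8582] 275 plate [ 0.5341 -0.305 ] mat [ 0.5352 -0.3074]
jar px [409.1939 252.6667] 294 plate [ 0.4489 -0.3157] mat [ 0.4493 -0.3182]
jar px [444.9679 250.85  ] 280 plate [ 0.4539 -0.3987] mat [ 0.4543 -0.4019]
147 [178 178 177 178 176 217 244 167 203 196 150 145 129 114 111]
148 [179 178 178 179 178 228 251 142 250 253 172 177 178 183 181]
149 [179 179 179 179 176 253 252 156 250 253 180 177 177 178 178]
150 [178 179 178 179 158 252 251 167 250 252 186 179 178 178 178]
151 [178 179 179 178 182 253 224 200 251 219 181 178 179 178 178]
152 [179 179 180 179 184 247 174 223 252 203 180 179 179 179 178]
153 [178 180 180 179 178 164 178 195 249 161 177 178 178 179 179]
154 [178 179 178 175 180 171 160 128 146 172 179 179 179 179 179]
155 [178 180 161 112 178 158 146 126 177 180 180 173 178 179 179]
156 [180 180 159 127 177 141 137 118 178 180 177 112 177 179 180]
157 [180 181 141 178 171 141 137 113 178 180 161 122 177 180 177]
158 [181 181 147 179 171 141 137 120 178 180 160 163 179 180 162]
159 [182 181 165 181 181 157 154 112 178 180 145 179 180 180 163]
```

View pics/fin.png

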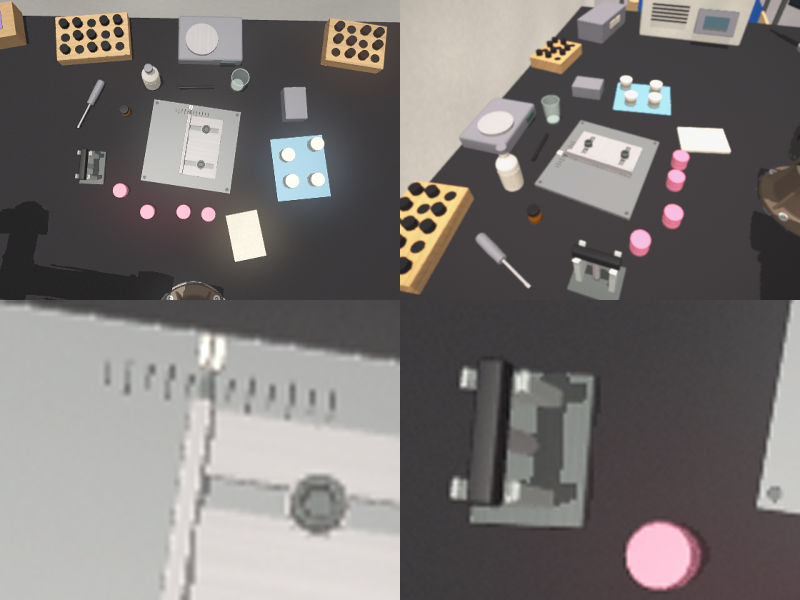

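The key hangs in its rest, the pointer is level with the index line, and the four jars stand on the mat. The knocked jar is near the mat's far right corner, so I'm checking that one closely.

```bash
python3 - <<'E'
from h import *
t=np.linspace(0,2*np.pi,60);c=np.array([.5728,-.4043])
mat=np.array([[.5905,-.2589],[.6082,-.4363],[.4012,-.457],[.3815,-.28]])
out=[]
for n in("top","side"):
    im=camera(n)[:,:,::-1];x,y=px(n,[*c,.003]).astype(int);s=8
    i=cv2.resize(im[y-30:y+30,x-25:x+25],None,fx=s,fy=s,interpolation=cv2.INTER_CUBIC)
    P=lambda q,z:np.array([(px(n,[*v,z])-[x-25,y-30]+.5)*s for v in q]).astype(np.int32)
    cv2.polylines(i,[P(c+.023*np.c_[np.cos(t),np.sin(t)],.003)],True,(0,0,255),1)
    cv2.polylines(i,[P(mat,.003)],True,(0,255,0),1);out.append(i)
cv2.imwrite("pics/jar.png",np.hstack(out))
E
```

```text
(no output)
```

View pics/jar.png

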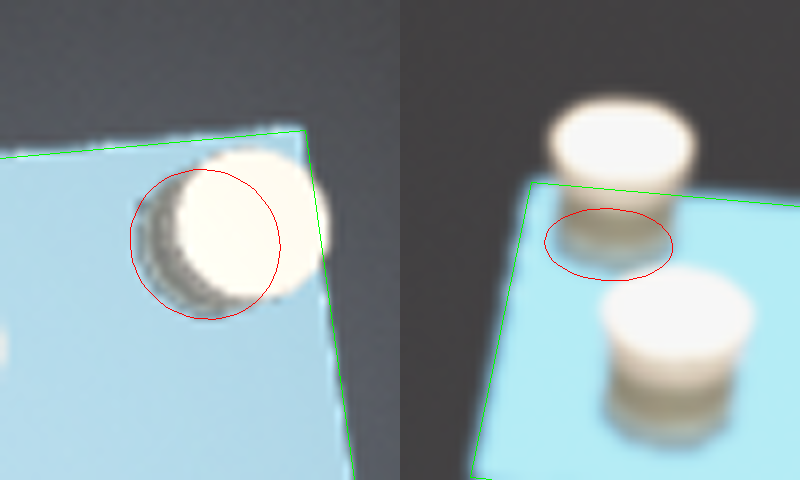

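Both views show the jar upright, with its whole base inside the mat outline. Handing in.

```bash
python3 -c "
from rig import *
print(sign_off())"
```

```text
the job is handed in; nothing more can be done
None
```

The job is handed in at about 61 s of the 210 s, with the arm clear of everything.

**What I did:**
- **Jars:** I moved all four white jars from the plate onto the blue mat.
- **Bracket:** I pulled it about 33 mm by the fence, in two steps, to bring the pointer to the index line.
- **Screws:** I seated the key on the floor of each socket, turned both cap screws clockwise to their stops and hung the key back in its rest.

**Last checks:**
- **Jars:** All four stand upright on the mat. One was knocked about 35 mm during the run. Both cameras show its whole base still on the mat, about 9 mm from the edge, so I left it there.
- **Bracket:** The pointer is level with the line to within about 0.5 mm, as far as the 2.3 mm camera pixels allow. It did not move during tightening.
- **Key:** It hangs upright in the rest, at the same height as at the start.
- **Other things:** I saw no change in the final picture.

**Less certain:**
- **Tightness:** I inferred it and did not read it directly. Torque rose at the same key angle on both screws, as expected at the stop, but the rise was soft.
- **Screw A:** On the first pass I turned the key about 30° past where torque began, apparently slipping in the socket. I then lifted it, reseated it and got the same torque curve.
- **First try at socket A:** The key jammed partway in, at about 26 N. I shifted it, eased the push and turned it about 7° clockwise before it was fully home, which let it drop in.

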